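Fetch the hemmed-in tube block for the dry bath

ROBOT

A 6-joint arm with a two-finger parallel gripper is mounted at the origin on the work surface. World frame = base frame: x ahead of the robot, y to its left, z up, the work surface at z = 0. Lengths are in m, angles in rad, forces in N, time in s.
With the tool pointing down it reaches from about 0.275 to 0.75 m from the base axis. Payload 10.2 kg.
Tool frame: the origin (TCP) lies between the finger pads; the fingertips stand 8 mm ahead of it and the grasp point (between the pads) lies 11 mm behind it; z points along the fingers, y is the line along which they close (so a half turn about z gives the same grasp; the last joint's range is limited). The gripper opens to 88 mm and grips with 3 to 60 N. Pads are 18 mm wide; open, the fingers measure 123 mm over their backs; the gripper's body (75 mm by 187 mm) begins 45 mm behind the grasp point.
Start: joints at [-1.569, 0.313, 1.498, -0, 1.331, -0.223], TCP at [0.117, -0.512, 0.247] pointing down, gripper open.
Joint ranges: [-2.94, 2.94], [-0.97, 2.17], [0.19, 2.56], [-1.23, 4.37], [0.02, 3.11], [-2.88, 2.88]. Speed limits (rad/s): [2.39, 2.39, 3.01, 3.14, 3.14, 3.14].

INTERFACE

Orientations are given as a rotation vector (axis times angle).
In Python, from plant import status, snapshot, ctrl gives the robot as it stands. The module is installed in compiled form; this text tells all that it offers.
- The arm moves only by the tool send_rows, never from a script. Its argument "steps" is a list of rows, each an object with "claw": the finger opening in mm, from 0 to 88.1; "dp": the shift along the world's x, y, z in mm, a list of three; "rotation": the turn, a rotation vector about the world's x, y, z in degrees, a list of three. In form: [{"claw": claw, "dp": [dx, dy, dz], "rotation": [ax, ay, az]}, ...]. A call has 1 to 8 rows; each row is the pose to reach, as a shift and turn from the pose commanded when the call began; what a row does not reach only later rows make up. A row lasts 1/12 s, in which the tool goes at most 41.7 mm and 7.16 degrees, less where a joint would pass 70% of its speed; a pose out of reach is approached as far as the arm can. A call with a gripper value outside its range is refused whole. The fingers move at their own pace and stop on an object; the grip force is fixed at half the most. Time passes only in rows, so rows that repeat a pose let the fingers close. It gives the time, the measured TCP pose, the force, the opening and the grip force at its end, in the units of the state.
- status.get_state(): the state, without advancing time (a new reading comes with each control period).
- snapshot(name): name is "scene" or "top"; returns a dict with "frame" (384x512x3 uint8, blue, green, red), "fx", "fy", "cx", "cy" (pixels), "D" ([k1, k2, p1, p2, k3] as OpenCV has them; the pictures are not rectified), "rvec" (rotation vector, rad) and "tvec" (3), from world to camera coordinates, as OpenCV has them. Camera axes: x right, y down, z forward; pixel columns grow to the right and rows downward; lengths in m; the calibration is good to about 2 mm. A picture is of the moment at which its call begins. There is no depth.
- ctrl.sign_off(): hands the job in; it is judged then, once.
The state is a dict: "time_s": time; "q": joint angles; "joint_velocities": joint speeds; "tau": joint torques, N m; "tool_pos": TCP position; "orientation": TCP orientation; "wrist_force": force on the tool from outside, world axes, zero at the start; "ft_torque": the same for the moment, N m; "grip_width": finger opening in m; "gripper_force": force on a finger pad.
Only numpy, scipy, OpenCV 4.12 (cv2) and the standard library are available. Lean on these libraries where they do the work, as an engineer would, in place of code of your own. Each camera call takes 0.05 s, during which the arm holds its last target. There are 200 camera calls.

TASK

The aluminium tube block in the middle of the grey tray is hemmed in by a bottle, a jar and a canister: first move all three, upright, onto the dark rubber mat. Then set the block flat, centred and square on the steel plate of the dry bath while they wait there. Finally stand each of the three back on the very ring-marked spot of the tray it came from, without toppling any of them or shifting the beaker and the tape roll behind the tray.

Things in the scene. Friction and masses are not known exactly. Their poses are not given: they have to be found in the camera images.
- bottle_mid (a point): White plastic reagent bottle with a grey screw cap, loose, 92 mm tall, about 0.10 to 0.19 kg. Its body is a round cylinder 56 mm across up to 62 mm from the base, then a shoulder and a cap 32 mm across. The point is its centre, 46 mm above its base; z is its upright axis.
- jar_mid (a point): Amber glass jar with a white lid, loose, 78 mm tall, about 0.15 to 0.27 kg. Round, 62 mm across up to 60 mm from the base, lid 58 mm across. The point is its centre, 39 mm above its base; z is its upright axis.
- canister_mid (a point): Slim steel canister, loose, 86 mm tall, about 0.12 to 0.22 kg. Round, 48 mm across up to 76 mm from the base, then a low domed top. The point is its centre, 43 mm above its base; z is its upright axis.
- block_mid (a point): Aluminium tube block with rows of small dark wells in its top, loose, 50 mm (its x) by 90 mm (its y) by 20 mm high, about 0.15 to 0.27 kg. It lies flat on the tray between the three containers. The point is its centre, 10 mm above its underside. Either way round is right on the bath.
- tray: Fixed grey tray, 236 mm (its x) by 200 mm (its y), floor 4 mm thick, rim 12 mm high. Origin: centre of its underside. Dark rings 72 mm across mark spots at (-74, 38), (-74, -38), (74, 0) mm; each holds one of the containers at the start (which varies), within 3 mm of its centre. The block lies in the middle, long side along y. Fixed dish and timer, under 25 mm high, at (80, 72), (86, -72) mm.
- mat: Fixed flat dark rubber mat on the table, 270 mm (its x) by 150 mm (its y), 3 mm thick, to the left or right of the tray; empty at the start: the side area. Origin: centre of its underside, at table height.
- bath_plate (a point): Dry bath: fixed white case 200 mm (its x) by 160 mm (its y) by 70 mm high, on the other side of the tray from the mat, with a steel plate 56 mm (x) by 96 mm (y) in the middle of its top. The point is the centre of the plate's upper face, 73 mm above the table and 3 mm above the case's top; the block's 90 mm side goes along the plate's y.
- beaker: Small empty glass beaker, loose, 54 mm across, 55 mm high, on the table behind the tray; to be left alone. Origin: centre of its underside.
- tape: Roll of yellow tape lying flat, loose, 90 mm across, 19 mm high, on the table behind the tray; to be left alone. Origin: centre of its underside.

How it is judged:
On the way, in this order (a step that is already met when the one before it is completed fails the run):
1. the bottle, the jar and the canister all stand on the mat, and the block has not been taken yet (x of bottle_mid in the frame of mat between -0.135 and 0.135 m and y of bottle_mid in the frame of mat between -0.075 and 0.075 m and height (world z) of bottle_mid below 0.057 m and angle between each of bottle_mid, jar_mid, canister_mid's own z axis and vertical below 0.15 rad and linear speed of each of bottle, jar, canister below 0.03 m/s and x of jar_mid in the frame of mat between -0.135 and 0.135 m and y of jar_mid in the frame of mat between -0.075 and 0.075 m and height (world z) of jar_mid below 0.05 m and x of canister_mid in the frame of mat between -0.135 and 0.135 m and y of canister_mid in the frame of mat between -0.075 and 0.075 m and height (world z) of canister_mid below 0.054 m and distance of block_mid from where it was at the start of the episode below 0.025 m), for 0.2 s.
2. the block lies flat, centred and square on the bath's plate while the three containers stand on the mat (x of bottle_mid in the frame of mat between -0.135 and 0.135 m and y of bottle_mid in the frame of mat between -0.075 and 0.075 m and height (world z) of bottle_mid below 0.057 m and angle between each of bottle_mid, jar_mid, canister_mid's own z axis and vertical below 0.15 rad and linear speed of each of bottle, jar, canister below 0.03 m/s and x of jar_mid in the frame of mat between -0.135 and 0.135 m and y of jar_mid in the frame of mat between -0.075 and 0.075 m and height (world z) of jar_mid below 0.05 m and x of canister_mid in the frame of mat between -0.135 and 0.135 m and y of canister_mid in the frame of mat between -0.075 and 0.075 m and height (world z) of canister_mid below 0.054 m and horizontal distance between block_mid and bath_plate below 0.012 m and z of block_mid in the frame of bath_plate between 0.006 and 0.015 m and angle between block_mid's own z axis and vertical below 0.1 rad and angle between the x axis of block_mid and the x axis of bath_plate, either way round below 0.2 rad and linear speed of block below 0.02 m/s), for 0.2 s.
At the end, for the whole second after the job is handed in: The block lies at rest flat on the bath's plate, centred within 12 mm and square within 0.2 rad, and the bottle, the jar and the canister each stand upright and at rest within 15 mm of where they stood at the start; all is released (horizontal distance between block_mid and bath_plate below 0.012 m and z of block_mid in the frame of bath_plate between 0.006 and 0.015 m and angle between each of block_mid, bottle_mid, jar_mid, canister_mid's own z axis and vertical below 0.1 rad and angle between the x axis of block_mid and the x axis of bath_plate, either way round below 0.2 rad and linear speed of each of block, bottle, jar, canister below 0.02 m/s and distance of each of bottle_mid, jar_mid, canister_mid from where it was at the start of the episode below 0.015 m); the robot touches nothing.
It fails at once if the bottle is knocked over or tipped by more than 0.6 rad (angle between bottle_mid's own z axis and vertical above 0.6 rad).
It fails at once if the jar is knocked over or tipped by more than 0.6 rad (angle between jar_mid's own z axis and vertical above 0.6 rad).
It fails at once if the canister is knocked over or tipped by more than 0.6 rad (angle between canister_mid's own z axis and vertical above 0.6 rad).
It fails at once if the beaker is shifted by more than 30 mm (distance of beaker from where it was at the start of the episode above 0.03 m).
It fails at once if the tape is shifted by more than 30 mm (distance of tape from where it was at the start of the episode above 0.03 m).
It also fails if it takes over 136 s, if anything falls off the work surface, if the arm or the gripper's body presses on something with over 40 N, if the wrist force passes 120 N, or if a joint passes its speed limit or range.

## Working session

There is one attempt and no reset: what is moved stays moved. The work goes in short steps, Python scripts to look and compute and a tool call to move; the robot and the scene stay as the last step left them, time stands still between calls to the robot, and variables do not carry over. Pictures are saved under pics/ and viewed, at most 14 in all, crops included, and the job is handed in when it is done.

Besides the shell and the picture viewer there is one more tool, called after ">>>" by a JSON object that holds its "api" and its "payload". send_rows: Moves the arm, as the interface text tells. Its arguments: {"type":"object","properties":{"steps":{"type":"array"}},"required":["steps"]}

```bash
mkdir -p pics
cat > h.py <<'E'
import numpy as np, cv2
from plant import status, snapshot, ctrl
def snap(n):
    s=snapshot(n); s['K']=np.array([[s['fx'],0,s['cx']],[0,s['fy'],s['cy']],[0,0,1.]]); s['D']=np.array(s['D'],float)
    s['R']=cv2.Rodrigues(np.array(s['rvec'],float))[0]; s['t']=np.array(s['tvec'],float).reshape(3); return s
def ray(s,px,z):
    u=cv2.undistortPoints(np.array(px,float).reshape(-1,1,2),s['K'],s['D']).reshape(-1,2)
    d=np.c_[u,np.ones(len(u))]@s['R']; c=-s['R'].T@s['t']
    return c+d*((z-c[2])/d[:,2])[:,None]
def proj(s,P):
    return cv2.projectPoints(np.array(P,float).reshape(-1,3),np.array(s['rvec'],float),s['t'],s['K'],s['D'])[0].reshape(-1,2)
E
python3 - <<'E'
from h import *
for n in('scene','top'):
    s=snap(n); cv2.imwrite(f'pics/{n}0.png',s['frame']); print(n,-s['R'].T@s['t'],s['R'][2],s['fx'])
print(status.get_state())
E
```

```text
scene [ 1.14716456 -0.02347366  0.71394821] [-0.6382956   0.05313347 -0.76795544] 363.7621491667831
top [0.45195259 0.00350027 1.3137249 ] [ 0.15771564  0.00717948 -0.98745847] 499.86881723389644
{'time_s': 0.1, 'q': array([-1.56939471e+00,  3.13365830e-01,  1.49833044e+00, -3.05926730e-06,
        1.33098430e+00, -2.23413104e-01]), 'joint_velocities': array([ 0.00055807, -0.00175386, -0.00115857,  0.00197323, -0.00034514,
       -0.00145296]), 'tau': array([ 4.35266513e-03, -4.02803028e+01, -2.52642220e+01,  6.96597970e-02,
        3.42144328e-02, -5.89885781e-05]), 'tool_pos': array([ 0.11701645, -0.51158901,  0.24624427]), 'orientation': array([-3.12069102e+00, -3.52274744e-01, -1.84605526e-04]), 'wrist_force': array([-0.1641417 , -0.62981419,  0.26634286]), 'ft_torque': array([-0.02290402,  0.02954612,  0.02735897]), 'gripper_force': 0.0, 'grip_width': 0.08819661613525101}
```

View pics/scene0.png

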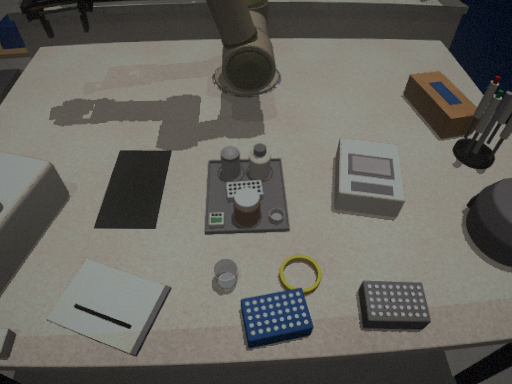

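View pics/top0.png

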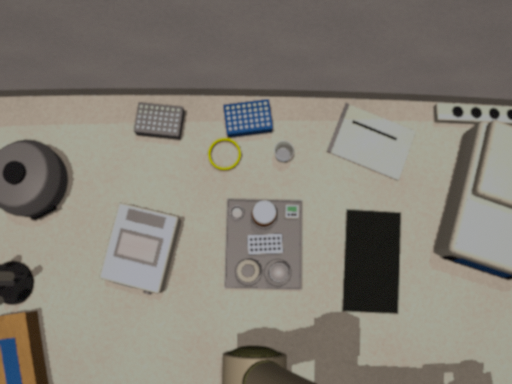

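Both views show the tray with the jar at the far ring (top ≈ 264,212), the bottle (248,270), the canister (278,272) and the block (265,243). The bath is on the left (plate ≈ 138,247) and the mat on the right (372,261).

Run:
```python
from h import *
s=snap('top'); f=s['frame']
c=cv2.resize(f[190:300,95:310],None,fx=3.7,fy=3.7,interpolation=cv2.INTER_CUBIC); cv2.imwrite('pics/crop1.png',c)
def rect(m,z,name,seed):
    cs,_=cv2.findContours(m,cv2.RETR_EXTERNAL,cv2.CHAIN_APPROX_NONE)
    for k in cs:
        if cv2.pointPolygonTest(cv2.convexHull(k),seed,False)>=0 and cv2.contourArea(k)>300:
            P=ray(s,k.reshape(-1,2),z)[:,:2]; r=cv2.minAreaRect((P*1000).astype(np.float32)); print(name,r)
g=cv2.cvtColor(f,cv2.COLOR_BGR2GRAY).astype(int); hsv=cv2.cvtColor(f,cv2.COLOR_BGR2HSV)
print([ (p,f[p[1],p[0]].tolist()) for p in [(232,250),(210,250),(372,261),(138,247),(120,225),(148,217),(335,180),(125,265)]])
rect((g<45).astype(np.uint8),0.003,'mat',(372,261))
rect(((g<150)).astype(np.uint8),0.012,'tray',(265,243))
```

```text
[((232, 250), [114, 118, 127]), ((210, 250), [147, 162, 165]), ((372, 261), [20, 25, 26]), ((138, 247), [150, 154, 164]), ((120, 225), [168, 166, 164]), ((148, 217), [108, 113, 119]), ((335, 180), [147, 162, 165]), ((125, 265), [170, 165, 164])]
mat ((501.7691955566406, -304.9107360839844), (141.7935028076172, 261.128662109375), 87.22274780273438)
tray ((542.632080078125, -17.683807373046875), (239.69635009765625, 202.79368591308594), 0.4221748411655426)
```

View pics/crop1.png

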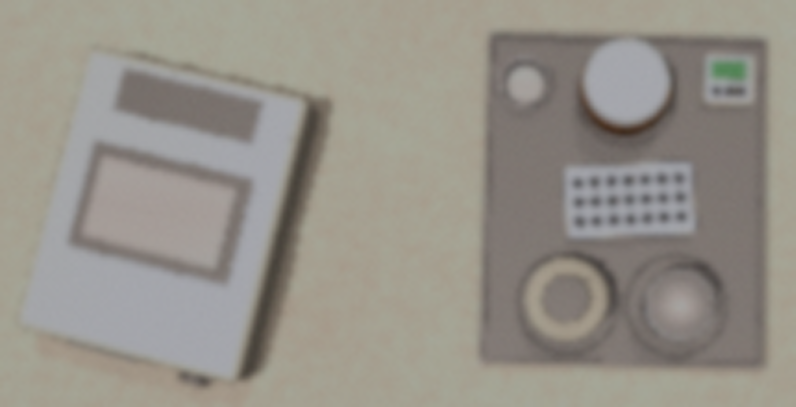

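The crop shows, in crop pixels, the jar lid at (627,82), bottle cap at (565,297), canister dome at (678,303) and block at (629,200). The pinkish steel plate inside its dark frame is at about (160,212).

```bash
cat >> h.py <<'E'
def crop_circle(s,box,fn):
    x0,y0,x1,y1=box; c=cv2.resize(s['frame'][y0:y1,x0:x1],None,fx=4,fy=4,interpolation=cv2.INTER_CUBIC)
    m=fn(c.astype(int)).astype(np.uint8)
    cs,_=cv2.findContours(m,cv2.RETR_EXTERNAL,cv2.CHAIN_APPROX_NONE); k=max(cs,key=cv2.contourArea)
    return (k.reshape(-1,2)+.5)/4-.5+[x0,y0]
def rectw(s,k,z):
    P=ray(s,k,z)[:,:2]*1000; return cv2.minAreaRect(P.astype(np.float32))
def circw(s,k,z):
    P=ray(s,k,z)[:,:2]*1000; return cv2.fitEllipse(P.astype(np.float32))[:2]
E
python3 - <<'E'
from h import *
s=snap('top')
mn=lambda c:c.min(2)
wh=lambda c:(c.min(2)>145)
pk=lambda c:((c[...,2]-c[...,0]>6)&(c.min(2)>135))
print('jar',circw(s,crop_circle(s,(248,196,281,226),wh),.082))
k=crop_circle(s,(234,256,262,287),lambda c:(c[...,2]-c[...,0]>22)); print('bottle shoulder',circw(s,k,.07),len(k))
print('block',rectw(s,crop_circle(s,(244,231,287,256),wh),.024))
print('plate',rectw(s,crop_circle(s,(116,229,160,264),pk),.073))
g=cv2.cvtColor(s['frame'],cv2.COLOR_BGR2GRAY)
print('canister guess',ray(s,[[95+678.5/3.7-.5,190+303.5/3.7-.5]],.088), 'cap',ray(s,[[95+565.5/3.7-.5,190+297.5/3.7-.5]],.096))
c=cv2.resize(s['frame'][255:290,262:294],None,fx=4,fy=4,interpolation=cv2.INTER_CUBIC)
e=cv2.HoughCircles(cv2.cvtColor(c,cv2.COLOR_BGR2GRAY),cv2.HOUGH_GRADIENT,1.5,20,param1=80,param2=20,minRadius=34,maxRadius=62)
print(None if e is None else [(x/4+262,y/4+255,r/4) for x,y,r in e[0][:4]])
s2=snap('scene'); print(rectw(s2,crop_circle(s2,(338,145,403,190),pk),.073))
for z,p in((.07,(468,-56)),(.07,(468,20)),(.06,(616,-18))): print(proj(s2,[[p[0]/1e3,p[1]/1e3,.09]]),proj(s,[[p[0]/1e3,p[1]/1e3,.09]]))
E
```

```text
jar ((617.81640625, -16.802431106567383), (53.90964126586914, 54.31440734863281))
bottle shoulder ((471.4856262207031, 20.04913330078125), (44.832916259765625, 45.76325225830078)) 436
block ((541.5638427734375, -20.88839340209961), (49.08893585205078, 88.16809844970703), 3.7807343006134033)
plate ((522.465576171875, 297.91986083984375), (95.64264678955078, 55.4434928894043), 77.40904235839844)
canister guess [[ 0.46943421 -0.05342447  0.088     ]] cap [[0.47184309 0.0209308  0.096     ]]
None
((500.4565124511719, 387.7719421386719), (2.96297287940979, 1.8481295108795166), 88.2687759399414)
[[229.02118939 147.77551591]] [[278.96635453 272.12557884]]
[[259.25096048 146.91624124]] [[247.72182231 271.53876098]]
[[245.92680216 192.11856806]] [[264.36989401 211.54942392]]
```

>>> {"api": "send_rows", "payload": {"steps": [{"claw": 88, "dp": [40, 40, 0], "rotation": [0, 0, -2]}, {"claw": 88, "dp": [70, 70, 0], "rotation": [0, 0, -6]}, {"claw": 88, "dp": [100, 100, 0], "rotation": [0, 0, -8]}, {"claw": 88, "dp": [130, 130, 0], "rotation": [0, 0, -10]}, {"claw": 88, "dp": [155, 155, 0], "rotation": [0, 0, -12.9]}, {"claw": 88, "dp": [180, 180, 0], "rotation": [0, 0, -12.9]}, {"claw": 88, "dp": [205, 205, 0], "rotation": [0, 0, -12.9]}, {"claw": 88, "dp": [230, 230, 0], "rotation": [0, 0, -12.9]}]}}

```text
time_s: 0.92
tool_pos: [0.3483, -0.2798, 0.2469]
orientation: [3.141, 0.0, 0.0]
wrist_force: [0.2, -1.2, 0.2]
grip_width: 0.0883
gripper_force: 0.0
```

>>> {"api": "send_rows", "payload": {"steps": [{"claw": 88, "dp": [30, 30, 0], "rotation": [0, 0, 0]}, {"claw": 88, "dp": [60, 60, 0], "rotation": [0, 0, 0]}, {"claw": 88, "dp": [90, 90, -10], "rotation": [0, 0, 0]}, {"claw": 88, "dp": [120, 120, -20], "rotation": [0, 0, 0]}, {"claw": 88, "dp": [150, 150, -40], "rotation": [0, 0, 0]}, {"claw": 88, "dp": [180, 180, -60], "rotation": [0, 0, 0]}, {"claw": 88, "dp": [210, 210, -80], "rotation": [0, 0, 0]}, {"claw": 88, "dp": [230, 230, -90], "rotation": [0, 0, 0]}]}}

```text
time_s: 1.58
tool_pos: [0.5718, -0.0561, 0.1589]
orientation: [-3.141, 0.0, 0.001]
wrist_force: [0.1, -1.0, 0.4]
grip_width: 0.0877
gripper_force: 0.0
```

>>> {"api": "send_rows", "payload": {"steps": [{"claw": 88, "dp": [20, 17, 0], "rotation": [0, 0, 0]}, {"claw": 88, "dp": [41, 34.5, 0], "rotation": [0, 0, 0]}, {"claw": 88, "dp": [41, 34.5, -25], "rotation": [0, 0, 0]}, {"claw": 88, "dp": [41, 34.5, -50], "rotation": [0, 0, 0]}, {"claw": 88, "dp": [41, 34.5, -50], "rotation": [0, 0, 0]}]}}

```text
time_s: 2.0
tool_pos: [0.6098, -0.0225, 0.1053]
orientation: [-3.14, -0.001, 0.013]
wrist_force: [-1.7, -0.5, -1.6]
grip_width: 0.0879
gripper_force: 0.0
```

Run:
```python
from h import *
st=status.get_state(); print(st['tool_pos'],st['orientation'],st['q'])
s=snap('scene'); cv2.imwrite('pics/s1.png',cv2.resize(s['frame'][110:260,180:320],None,fx=4,fy=4,interpolation=cv2.INTER_CUBIC))
```

```text
[ 0.60984281 -0.02245944  0.10529961] [-3.13967343e+00 -5.25090709e-04  1.29807229e-02] [-2.28547478e-01  6.36355821e-01  1.38770346e+00 -3.50854601e-05
  1.12601588e+00  1.34192959e+00]
```

View pics/s1.png

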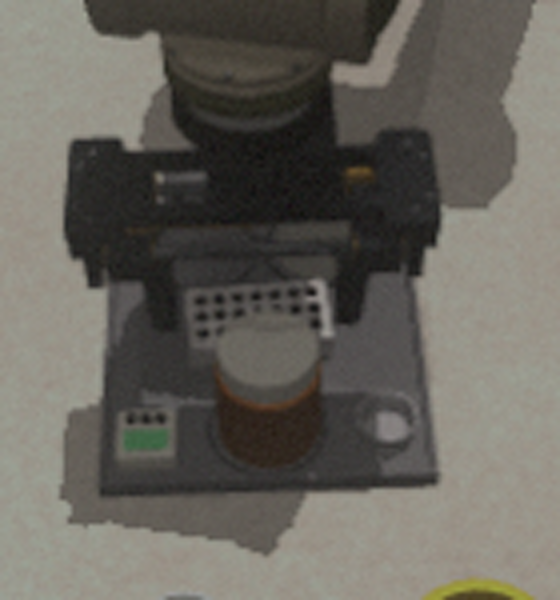

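The fingertips appear in the crop at about (163,325) and (347,318), behind the jar lid at (268,350). I'll check this against the projection.

Run:
```python
from h import *
st=status.get_state(); print(st['tool_pos'])
s=snap('scene'); c=lambda p:((proj(s,p)-[180,110])*4).round()
print(c([[.61,-.022-.052,.097],[.61,-.022+.052,.097],[.618,-.017,.082]]))
t=st['tool_pos']; print(status.get_state()['joint_velocities'])
```

```text
[ 0.61081035 -0.02297803  0.10810024]
[[163. 316.]
 [348. 309.]
 [266. 340.]]
[-0.00455003 -0.03603548 -0.03048497 -0.00194892  0.00111526 -0.00022635]
```

>>> {"api": "send_rows", "payload": {"steps": [{"claw": 88, "dp": [0, 0, 0], "rotation": [0, 0, 0]}]}}

```text
time_s: 2.18
tool_pos: [0.6126, -0.0237, 0.1118]
orientation: [3.141, -0.001, 0.003]
wrist_force: [0.3, 0.5, 0.1]
grip_width: 0.0881
gripper_force: 0.0
```

>>> {"api": "send_rows", "payload": {"steps": [{"claw": 88, "dp": [5, 6.5, 0], "rotation": [0, 0, 0]}, {"claw": 88, "dp": [5, 6.5, -20], "rotation": [0, 0, 0]}, {"claw": 88, "dp": [5, 6.5, -40], "rotation": [0, 0, 0]}, {"claw": 88, "dp": [5, 6.5, -60], "rotation": [0, 0, 0]}, {"claw": 88, "dp": [5, 6.5, -72], "rotation": [0, 0, 0]}, {"claw": 88, "dp": [5, 6.5, -72], "rotation": [0, 0, 0]}, {"claw": 88, "dp": [5, 6.5, -72], "rotation": [0, 0, 0]}]}}

```text
time_s: 2.77
tool_pos: [0.6175, -0.0168, 0.0389]
orientation: [3.141, -0.001, 0.001]
wrist_force: [0.6, -0.2, 0.4]
grip_width: 0.0885
gripper_force: 0.0
```

>>> {"api": "send_rows", "payload": {"steps": [{"claw": 55, "dp": [0, 0, 0], "rotation": [0, 0, 0]}, {"claw": 55, "dp": [0, 0, 0], "rotation": [0, 0, 0]}, {"claw": 55, "dp": [0, 0, 0], "rotation": [0, 0, 0]}, {"claw": 55, "dp": [0, 0, 0], "rotation": [0, 0, 0]}, {"claw": 55, "dp": [0, 0, 0], "rotation": [0, 0, 0]}, {"claw": 55, "dp": [0, 0, 0], "rotation": [0, 0, 0]}, {"claw": 55, "dp": [0, 0, 0], "rotation": [0, 0, 0]}, {"claw": 55, "dp": [0, 0, 0], "rotation": [0, 0, 0]}]}}

```text
time_s: 3.43
tool_pos: [0.6173, -0.0169, 0.0388]
orientation: [3.141, -0.001, 0.001]
wrist_force: [-2.0, 1.2, 5.9]
grip_width: 0.0612
gripper_force: 30.0
```

>>> {"api": "send_rows", "payload": {"steps": [{"claw": 55, "dp": [0, 0, 6], "rotation": [0, 0, 0]}, {"claw": 55, "dp": [0, 0, 20], "rotation": [0, 0, 0]}, {"claw": 55, "dp": [0, 0, 38], "rotation": [0, 0, 0]}, {"claw": 55, "dp": [0, -5, 52], "rotation": [0, 0, 0]}, {"claw": 55, "dp": [-2, -18, 60], "rotation": [0, 0, 0]}, {"claw": 55, "dp": [-4, -38, 60], "rotation": [0, 0, 0]}, {"claw": 55, "dp": [-6, -63, 60], "rotation": [0, 0, 0]}, {"claw": 55, "dp": [-8, -88, 60], "rotation": [0, 0, 0]}]}}

```text
time_s: 4.1
tool_pos: [0.6083, -0.1062, 0.0978]
orientation: [-3.141, -0.0, 0.001]
wrist_force: [0.7, 0.6, -2.2]
grip_width: 0.0614
gripper_force: 30.0
```

>>> {"api": "send_rows", "payload": {"steps": [{"claw": 55, "dp": [-3, -25, 0], "rotation": [0, 0, 0]}, {"claw": 55, "dp": [-5, -50, 0], "rotation": [0, 0, 0]}, {"claw": 55, "dp": [-8, -75, 0], "rotation": [0, 0, 0]}, {"claw": 55, "dp": [-10, -100, 0], "rotation": [0, 0, 0]}, {"claw": 55, "dp": [-13, -125, 0], "rotation": [0, 0, 0]}, {"claw": 55, "dp": [-15, -150, 0], "rotation": [0, 0, 0]}, {"claw": 55, "dp": [-17, -172, 0], "rotation": [0, 0, 0]}, {"claw": 55, "dp": [-19, -188, 0], "rotation": [0, 0, 0]}]}}

```text
time_s: 4.77
tool_pos: [0.5889, -0.2954, 0.0975]
orientation: [-3.141, 0.003, 0.001]
wrist_force: [0.1, -0.5, -1.5]
grip_width: 0.0616
gripper_force: 30.0
```

>>> {"api": "send_rows", "payload": {"steps": [{"claw": 55, "dp": [0, -8, 0], "rotation": [0, 0, 0]}, {"claw": 55, "dp": [0, -12, 0], "rotation": [0, 0, 0]}, {"claw": 55, "dp": [0, -12, 0], "rotation": [0, 0, 0]}, {"claw": 55, "dp": [0, -12, 0], "rotation": [0, 0, 0]}]}}

```text
time_s: 5.1
tool_pos: [0.5901, -0.3039, 0.098]
orientation: [-3.141, -0.001, 0.001]
wrist_force: [0.7, 0.2, -1.0]
grip_width: 0.061
gripper_force: 30.0
```

>>> {"api": "send_rows", "payload": {"steps": [{"claw": 55, "dp": [0, 0, -15], "rotation": [0, 0, 0]}, {"claw": 55, "dp": [0, 0, -32], "rotation": [0, 0, 0]}, {"claw": 55, "dp": [0, 0, -46], "rotation": [0, 0, 0]}, {"claw": 55, "dp": [0, 0, -54], "rotation": [0, 0, 0]}, {"claw": 55, "dp": [0, 0, -58], "rotation": [0, 0, 0]}, {"claw": 55, "dp": [0, 0, -60], "rotation": [0, 0, 0]}, {"claw": 55, "dp": [0, 0, -60], "rotation": [0, 0, 0]}, {"claw": 55, "dp": [0, 0, -60], "rotation": [0, 0, 0]}]}}

```text
time_s: 5.77
tool_pos: [0.5904, -0.3049, 0.039]
orientation: [3.141, -0.0, 0.002]
wrist_force: [0.1, 0.1, -1.7]
grip_width: 0.0615
gripper_force: 30.0
```

>>> {"api": "send_rows", "payload": {"steps": [{"claw": 88, "dp": [0, 0, 0], "rotation": [0, 0, 0]}, {"claw": 88, "dp": [0, 0, 0], "rotation": [0, 0, 0]}, {"claw": 88, "dp": [0, 0, 0], "rotation": [0, 0, 0]}, {"claw": 88, "dp": [0, 0, 0], "rotation": [0, 0, 0]}, {"claw": 88, "dp": [0, 0, 30], "rotation": [0, 0, 0]}, {"claw": 88, "dp": [0, 0, 65], "rotation": [0, 0, 0]}, {"claw": 88, "dp": [0, 0, 100], "rotation": [0, 0, 0]}, {"claw": 88, "dp": [0, 0, 110], "rotation": [0, 0, 0]}]}}

```text
time_s: 6.43
tool_pos: [0.5915, -0.3059, 0.1544]
orientation: [3.136, -0.001, 0.011]
wrist_force: [0.1, -0.5, 0.7]
grip_width: 0.0879
gripper_force: 0.0
```

>>> {"api": "send_rows", "payload": {"steps": [{"claw": 88, "dp": [-6, 14, 0], "rotation": [0, 0, 5]}, {"claw": 88, "dp": [-15, 31, 0], "rotation": [0, 0, 10]}, {"claw": 88, "dp": [-23, 48, 0], "rotation": [0, 0, 16]}, {"claw": 88, "dp": [-31, 65, 0], "rotation": [0, 0, 22]}, {"claw": 88, "dp": [-39, 82, 0], "rotation": [0, 0, 28]}, {"claw": 88, "dp": [-47, 99, 0], "rotation": [0, 0, 34]}, {"claw": 88, "dp": [-55, 115, 0], "rotation": [0, 0, 40]}, {"claw": 88, "dp": [-62, 130, 0], "rotation": [0, 0, 46]}]}}

```text
time_s: 7.1
tool_pos: [0.5274, -0.1739, 0.148]
orientation: [-2.889, -1.235, 0.0]
wrist_force: [0.4, 0.6, 0.1]
grip_width: 0.0881
gripper_force: 0.0
```

>>> {"api": "send_rows", "payload": {"steps": [{"claw": 88, "dp": [-8, 17, 0], "rotation": [0, 0, 6]}, {"claw": 88, "dp": [-16, 34, 0], "rotation": [0, 0, 12]}, {"claw": 88, "dp": [-24, 51, 0], "rotation": [0, 0, 18]}, {"claw": 88, "dp": [-32, 68, 0], "rotation": [0, 0, 24]}, {"claw": 88, "dp": [-40, 85, 0], "rotation": [0, 0, 30]}, {"claw": 88, "dp": [-48, 102, 0], "rotation": [0, 0, 36]}, {"claw": 88, "dp": [-54, 114, 0], "rotation": [0, 0, 41]}, {"claw": 88, "dp": [-58, 121, 0], "rotation": [0, 0, 44]}]}}

```text
time_s: 7.77
tool_pos: [0.4693, -0.0526, 0.1481]
orientation: [-2.216, -2.227, 0.0]
wrist_force: [-0.4, 0.5, 0.5]
grip_width: 0.0881
gripper_force: 0.0
```

>>> {"api": "send_rows", "payload": {"steps": [{"claw": 88, "dp": [0, 0, 0], "rotation": [0, 0, 0]}, {"claw": 88, "dp": [0, 0, 0], "rotation": [0, 0, 0]}, {"claw": 88, "dp": [0, 0, 0], "rotation": [0, 0, 0]}, {"claw": 88, "dp": [0, 0, 0], "rotation": [0, 0, 0]}]}}

```text
time_s: 8.1
tool_pos: [0.4702, -0.0544, 0.1481]
orientation: [2.224, 2.219, 0.0]
wrist_force: [-0.2, -0.6, 1.2]
grip_width: 0.0881
gripper_force: 0.0
```

Run:
```python
from h import *
st=status.get_state(); print(st['tool_pos'],st['orientation'],st['q'])
s=snap('scene'); cv2.imwrite('pics/s2.png',cv2.resize(s['frame'][110:260,90:290],None,fx=3.8,fy=3.8,interpolation=cv2.INTER_CUBIC))
```

```text
[ 0.47023811 -0.05438551  0.14809421] [2.22370537e+00 2.21892248e+00 7.41208009e-05] [-3.63352912e-01  3.08676074e-01  1.78252909e+00 -3.49116182e-05
  1.05020531e+00 -3.61182368e-01]
```

View pics/s2.png

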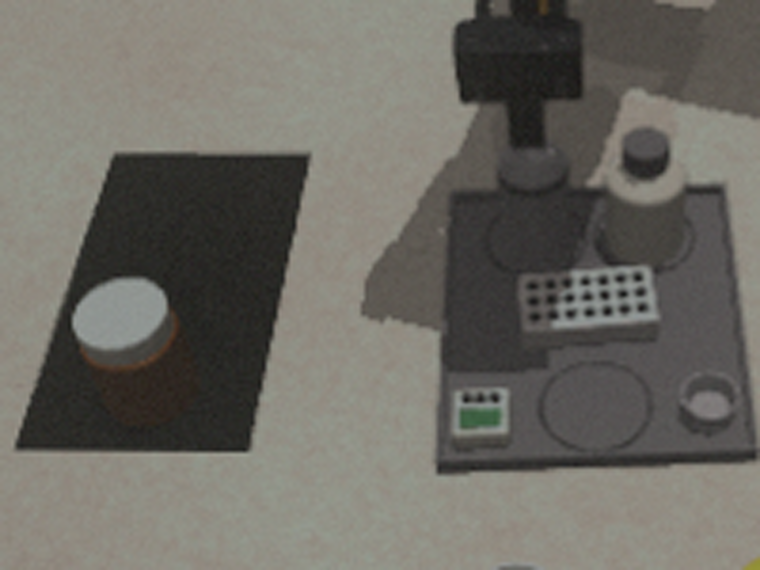

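The jar stands on the mat (≈130,360 in the crop). The fingers (≈525,130) are lined up over the canister (≈533,170), so I'll descend.

>>> {"api": "send_rows", "payload": {"steps": [{"claw": 88, "dp": [0, 0.5, -20], "rotation": [0, 0, 0]}, {"claw": 88, "dp": [0, 0.5, -45], "rotation": [0, 0, 0]}, {"claw": 88, "dp": [0, 0.5, -70], "rotation": [0, 0, 0]}, {"claw": 88, "dp": [0, 0.5, -92], "rotation": [0, 0, 0]}, {"claw": 88, "dp": [0, 0.5, -105], "rotation": [0, 0, 0]}, {"claw": 88, "dp": [0, 0.5, -106], "rotation": [0, 0, 0]}, {"claw": 88, "dp": [0, 0.5, -106], "rotation": [0, 0, 0]}, {"claw": 88, "dp": [0, 0.5, -106], "rotation": [0, 0, 0]}]}}

```text
time_s: 8.82
tool_pos: [0.4705, -0.0537, 0.0429]
orientation: [2.222, 2.22, 0.001]
wrist_force: [0.5, 0.2, 1.0]
grip_width: 0.0882
gripper_force: 0.0
```

>>> {"api": "send_rows", "payload": {"steps": [{"claw": 40, "dp": [0, 0, 0], "rotation": [0, 0, 0]}, {"claw": 40, "dp": [0, 0, 0], "rotation": [0, 0, 0]}, {"claw": 40, "dp": [0, 0, 0], "rotation": [0, 0, 0]}, {"claw": 40, "dp": [0, 0, 0], "rotation": [0, 0, 0]}, {"claw": 40, "dp": [0, 0, 0], "rotation": [0, 0, 0]}, {"claw": 40, "dp": [0, 0, 0], "rotation": [0, 0, 0]}, {"claw": 40, "dp": [0, 0, 0], "rotation": [0, 0, 0]}, {"claw": 40, "dp": [0, 0, 0], "rotation": [0, 0, 0]}]}}

```text
time_s: 9.48
tool_pos: [0.4701, -0.0534, 0.0423]
orientation: [2.222, 2.221, 0.0]
wrist_force: [0.5, 0.0, 1.6]
grip_width: 0.0474
gripper_force: 30.0
```

>>> {"api": "send_rows", "payload": {"steps": [{"claw": 40, "dp": [0, 0, 6], "rotation": [0, 0, 0]}, {"claw": 40, "dp": [0, 0, 20], "rotation": [0, 0, 0]}, {"claw": 40, "dp": [0, 0, 38], "rotation": [0, 0, 0]}, {"claw": 40, "dp": [0, -5, 52], "rotation": [0, 0, -3]}, {"claw": 40, "dp": [2, -18, 60], "rotation": [0, 0, -8]}, {"claw": 40, "dp": [4, -34, 60], "rotation": [0, 0, -14]}, {"claw": 40, "dp": [6, -52, 60], "rotation": [0, 0, -20]}, {"claw": 40, "dp": [8, -70, 60], "rotation": [0, 0, -26]}]}}

```text
time_s: 10.15
tool_pos: [0.4779, -0.1239, 0.1025]
orientation: [-2.668, -1.658, 0.0]
wrist_force: [0.1, 0.0, -1.8]
grip_width: 0.0474
gripper_force: 30.0
```

>>> {"api": "send_rows", "payload": {"steps": [{"claw": 40, "dp": [2, -18, 0], "rotation": [0, 0, -6]}, {"claw": 40, "dp": [5, -36, 0], "rotation": [0, 0, -12]}, {"claw": 40, "dp": [7, -54, 0], "rotation": [0, 0, -18]}, {"claw": 40, "dp": [9, -72, 0], "rotation": [0, 0, -24]}, {"claw": 40, "dp": [11, -90, 0], "rotation": [0, 0, -30]}, {"claw": 40, "dp": [13, -108, 0], "rotation": [0, 0, -36]}, {"claw": 40, "dp": [16, -126, 0], "rotation": [0, 0, -42]}, {"claw": 40, "dp": [18, -144, 0], "rotation": [0, 0, -48]}]}}

```text
time_s: 10.82
tool_pos: [0.4959, -0.2681, 0.1022]
orientation: [-3.112, -0.429, 0.001]
wrist_force: [0.2, 0.6, -1.1]
grip_width: 0.0477
gripper_force: 30.0
```

>>> {"api": "send_rows", "payload": {"steps": [{"claw": 40, "dp": [2, -17, 0], "rotation": [0, 0, -6]}, {"claw": 40, "dp": [4, -30, 0], "rotation": [0, 0, -11]}, {"claw": 40, "dp": [6, -37, 0], "rotation": [0, 0, -15]}, {"claw": 40, "dp": [6, -38, 0], "rotation": [0, 0, -16]}, {"claw": 40, "dp": [6, -38, 0], "rotation": [0, 0, -16]}, {"claw": 40, "dp": [6, -38, 0], "rotation": [0, 0, -16]}]}}

```text
time_s: 11.32
tool_pos: [0.5018, -0.3047, 0.1021]
orientation: [-3.141, -0.003, 0.001]
wrist_force: [0.9, 0.4, -1.6]
grip_width: 0.0477
gripper_force: 30.0
```

>>> {"api": "send_rows", "payload": {"steps": [{"claw": 40, "dp": [0, 0, -15], "rotation": [0, 0, 0]}, {"claw": 40, "dp": [0, 0, -32], "rotation": [0, 0, 0]}, {"claw": 40, "dp": [0, 0, -46], "rotation": [0, 0, 0]}, {"claw": 40, "dp": [0, 0, -54], "rotation": [0, 0, 0]}, {"claw": 40, "dp": [0, 0, -58], "rotation": [0, 0, 0]}, {"claw": 40, "dp": [0, 0, -60.5], "rotation": [0, 0, 0]}, {"claw": 40, "dp": [0, 0, -60.5], "rotation": [0, 0, 0]}, {"claw": 40, "dp": [0, 0, -60.5], "rotation": [0, 0, 0]}]}}

```text
time_s: 11.98
tool_pos: [0.5023, -0.3055, 0.0423]
orientation: [3.141, 0.0, 0.001]
wrist_force: [0.3, -0.2, -1.8]
grip_width: 0.0474
gripper_force: 30.0
```

>>> {"api": "send_rows", "payload": {"steps": [{"claw": 88, "dp": [0, 0, 0], "rotation": [0, 0, 0]}, {"claw": 88, "dp": [0, 0, 0], "rotation": [0, 0, 0]}, {"claw": 88, "dp": [0, 0, 0], "rotation": [0, 0, 0]}, {"claw": 88, "dp": [0, 0, 0], "rotation": [0, 0, 0]}, {"claw": 88, "dp": [0, 0, 0], "rotation": [0, 0, 0]}, {"claw": 88, "dp": [0, 0, 35], "rotation": [0, 0, 0]}, {"claw": 88, "dp": [0, 0, 70], "rotation": [0, 0, 0]}, {"claw": 88, "dp": [0, 0, 105], "rotation": [0, 0, 0]}]}}

```text
time_s: 12.65
tool_pos: [0.5017, -0.3051, 0.1479]
orientation: [-3.141, 0.001, 0.001]
wrist_force: [0.5, -0.9, 0.4]
grip_width: 0.088
gripper_force: 0.0
```

>>> {"api": "send_rows", "payload": {"steps": [{"claw": 88, "dp": [-1, 15, 0], "rotation": [0, 0, 5]}, {"claw": 88, "dp": [-3, 35, 0], "rotation": [0, 0, 11]}, {"claw": 88, "dp": [-5, 56, 0], "rotation": [0, 0, 17]}, {"claw": 88, "dp": [-7, 77, 0], "rotation": [0, 0, 23]}, {"claw": 88, "dp": [-9, 98, 0], "rotation": [0, 0, 29]}, {"claw": 88, "dp": [-11, 119, 0], "rotation": [0, 0, 35]}, {"claw": 88, "dp": [-13, 140, 0], "rotation": [0, 0, 41]}, {"claw": 88, "dp": [-15, 161, 0], "rotation": [0, 0, 47]}]}}

```text
time_s: 13.32
tool_pos: [0.4867, -0.1434, 0.1468]
orientation: [2.878, 1.259, 0.0]
wrist_force: [-0.1, 0.9, -0.8]
grip_width: 0.0881
gripper_force: 0.0
```

>>> {"api": "send_rows", "payload": {"steps": [{"claw": 88, "dp": [-2, 21, 0], "rotation": [0, 0, 6]}, {"claw": 88, "dp": [-4, 42, 0], "rotation": [0, 0, 12]}, {"claw": 88, "dp": [-6, 63, 0], "rotation": [0, 0, 18]}, {"claw": 88, "dp": [-8, 84, 0], "rotation": [0, 0, 24]}, {"claw": 88, "dp": [-10, 105, 0], "rotation": [0, 0, 30]}, {"claw": 88, "dp": [-12, 126, 0], "rotation": [0, 0, 36]}, {"claw": 88, "dp": [-14, 147, 0], "rotation": [0, 0, 41]}, {"claw": 88, "dp": [-15, 160, 0], "rotation": [0, 0, 43]}]}}

```text
time_s: 13.98
tool_pos: [0.4716, 0.0173, 0.1468]
orientation: [-2.216, -2.227, -0.0]
wrist_force: [0.6, -0.7, 0.6]
grip_width: 0.0877
gripper_force: 0.0
```

>>> {"api": "send_rows", "payload": {"steps": [{"claw": 88, "dp": [0, 4, 0], "rotation": [0, 0, 0]}, {"claw": 88, "dp": [0, 4, 0], "rotation": [0, 0, 0]}, {"claw": 88, "dp": [0, 4, 0], "rotation": [0, 0, 0]}, {"claw": 88, "dp": [0, 4, 0], "rotation": [0, 0, 0]}]}}

```text
time_s: 14.32
tool_pos: [0.4721, 0.0189, 0.1467]
orientation: [2.224, 2.219, 0.0]
wrist_force: [-0.5, 0.3, -0.3]
grip_width: 0.0882
gripper_force: 0.0
```

Run:
```python
from h import *
st=status.get_state(); print(st['tool_pos'],st['orientation'],st['q'])
s=snap('scene'); cv2.imwrite('pics/s3.png',cv2.resize(s['frame'][110:260,90:290],None,fx=3.8,fy=3.8,interpolation=cv2.INTER_CUBIC))
```

```text
[0.47214873 0.01887961 0.14666568] [2.22357838e+00 2.21898970e+00 3.52752563e-06] [-2.08651686e-01  3.08971276e-01  1.78650834e+00 -1.37279186e-04
  1.04592672e+00 -2.06517129e-01]
```

View pics/s3.png

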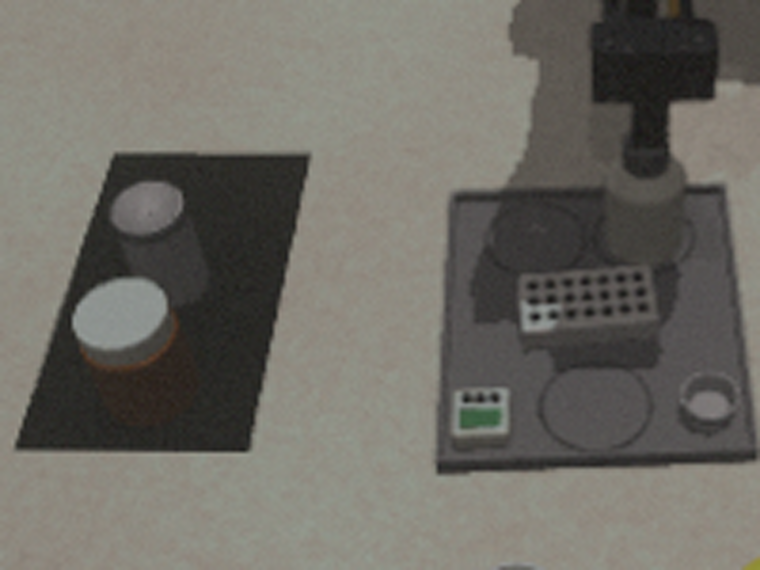

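The jar and canister stand upright on the mat (≈(130,360) and (165,250)). The fingers are centred over the bottle (≈646,170).

>>> {"api": "send_rows", "payload": {"steps": [{"claw": 88, "dp": [0, 1, -20], "rotation": [0, 0, 0]}, {"claw": 88, "dp": [0, 1, -45], "rotation": [0, 0, 0]}, {"claw": 88, "dp": [0, 1, -70], "rotation": [0, 0, 0]}, {"claw": 88, "dp": [0, 1, -88], "rotation": [0, 0, 0]}, {"claw": 88, "dp": [0, 1, -97], "rotation": [0, 0, 0]}, {"claw": 88, "dp": [0, 1, -98.5], "rotation": [0, 0, 0]}, {"claw": 88, "dp": [0, 1, -98.5], "rotation": [0, 0, 0]}, {"claw": 88, "dp": [0, 1, -98.5], "rotation": [0, 0, 0]}]}}

```text
time_s: 15.03
tool_pos: [0.4726, 0.0203, 0.0491]
orientation: [2.221, 2.22, 0.001]
wrist_force: [-0.2, 0.4, 0.1]
grip_width: 0.088
gripper_force: 0.0
```

>>> {"api": "send_rows", "payload": {"steps": [{"claw": 48, "dp": [0, 0, 0], "rotation": [0, 0, 0]}, {"claw": 48, "dp": [0, 0, 0], "rotation": [0, 0, 0]}, {"claw": 48, "dp": [0, 0, 0], "rotation": [0, 0, 0]}, {"claw": 48, "dp": [0, 0, 0], "rotation": [0, 0, 0]}, {"claw": 48, "dp": [0, 0, 0], "rotation": [0, 0, 0]}, {"claw": 48, "dp": [0, 0, 0], "rotation": [0, 0, 0]}, {"claw": 48, "dp": [0, 0, 0], "rotation": [0, 0, 0]}, {"claw": 48, "dp": [0, 0, 0], "rotation": [0, 0, 0]}]}}

```text
time_s: 15.7
tool_pos: [0.4722, 0.0206, 0.0484]
orientation: [2.221, 2.221, 0.001]
wrist_force: [0.2, 0.1, 3.1]
grip_width: 0.0552
gripper_force: 30.0
```

>>> {"api": "send_rows", "payload": {"steps": [{"claw": 48, "dp": [0, 0, 6], "rotation": [0, 0, 0]}, {"claw": 48, "dp": [0, 0, 20], "rotation": [0, 0, 0]}, {"claw": 48, "dp": [0, 0, 38], "rotation": [0, 0, 0]}, {"claw": 48, "dp": [-1, -6, 52], "rotation": [0, 0, -3]}, {"claw": 48, "dp": [-4, -20, 60], "rotation": [0, 0, -8]}, {"claw": 48, "dp": [-7, -40, 60], "rotation": [0, 0, -14]}, {"claw": 48, "dp": [-11, -62, 60], "rotation": [0, 0, -20]}, {"claw": 48, "dp": [-15, -85, 60], "rotation": [0, 0, -26]}]}}

```text
time_s: 16.37
tool_pos: [0.4565, -0.0649, 0.1084]
orientation: [-2.668, -1.658, 0.0]
wrist_force: [-0.5, -0.1, -2.0]
grip_width: 0.0548
gripper_force: 30.0
```

>>> {"api": "send_rows", "payload": {"steps": [{"claw": 48, "dp": [-4, -23, 0], "rotation": [0, 0, -6]}, {"claw": 48, "dp": [-8, -46, 0], "rotation": [0, 0, -12]}, {"claw": 48, "dp": [-12, -69, 0], "rotation": [0, 0, -18]}, {"claw": 48, "dp": [-16, -92, 0], "rotation": [0, 0, -24]}, {"claw": 48, "dp": [-20, -115, 0], "rotation": [0, 0, -30]}, {"claw": 48, "dp": [-24, -138, 0], "rotation": [0, 0, -36]}, {"claw": 48, "dp": [-28, -161, 0], "rotation": [0, 0, -42]}, {"claw": 48, "dp": [-32, -184, 0], "rotation": [0, 0, -48]}]}}

```text
time_s: 17.03
tool_pos: [0.4243, -0.2493, 0.1082]
orientation: [-3.112, -0.428, 0.001]
wrist_force: [-0.4, -0.3, -1.4]
grip_width: 0.0551
gripper_force: 30.0
```

>>> {"api": "send_rows", "payload": {"steps": [{"claw": 48, "dp": [-4, -22, 0], "rotation": [0, 0, -6]}, {"claw": 48, "dp": [-7, -40, 0], "rotation": [0, 0, -11]}, {"claw": 48, "dp": [-9, -52, 0], "rotation": [0, 0, -15]}, {"claw": 48, "dp": [-10, -57, 0], "rotation": [0, 0, -16]}, {"claw": 48, "dp": [-10, -57, 0], "rotation": [0, 0, -16]}, {"claw": 48, "dp": [-10, -57, 0], "rotation": [0, 0, -16]}]}}

```text
time_s: 17.53
tool_pos: [0.4149, -0.3047, 0.108]
orientation: [-3.141, -0.002, 0.001]
wrist_force: [-0.1, 0.1, -1.2]
grip_width: 0.0551
gripper_force: 30.0
```

>>> {"api": "send_rows", "payload": {"steps": [{"claw": 48, "dp": [0, 0, -15], "rotation": [0, 0, 0]}, {"claw": 48, "dp": [0, 0, -32], "rotation": [0, 0, 0]}, {"claw": 48, "dp": [0, 0, -46], "rotation": [0, 0, 0]}, {"claw": 48, "dp": [0, 0, -54], "rotation": [0, 0, 0]}, {"claw": 48, "dp": [0, 0, -58], "rotation": [0, 0, 0]}, {"claw": 48, "dp": [0, 0, -60.5], "rotation": [0, 0, 0]}, {"claw": 48, "dp": [0, 0, -60.5], "rotation": [0, 0, 0]}, {"claw": 48, "dp": [0, 0, -60.5], "rotation": [0, 0, 0]}]}}

```text
time_s: 18.2
tool_pos: [0.4152, -0.3055, 0.0482]
orientation: [3.141, 0.0, 0.001]
wrist_force: [-0.0, 0.1, -1.9]
grip_width: 0.0552
gripper_force: 30.0
```

>>> {"api": "send_rows", "payload": {"steps": [{"claw": 88, "dp": [0, 0, 0], "rotation": [0, 0, 0]}, {"claw": 88, "dp": [0, 0, 0], "rotation": [0, 0, 0]}, {"claw": 88, "dp": [0, 0, 0], "rotation": [0, 0, 0]}, {"claw": 88, "dp": [0, 0, 0], "rotation": [0, 0, 0]}, {"claw": 88, "dp": [0, 0, 0], "rotation": [0, 0, 0]}, {"claw": 88, "dp": [0, 0, 35], "rotation": [0, 0, 0]}, {"claw": 88, "dp": [0, 0, 70], "rotation": [0, 0, 0]}, {"claw": 88, "dp": [0, 0, 105], "rotation": [0, 0, 0]}]}}

```text
time_s: 18.87
tool_pos: [0.4147, -0.305, 0.1539]
orientation: [-3.141, 0.001, 0.001]
wrist_force: [-0.3, -0.8, -0.6]
grip_width: 0.0881
gripper_force: 0.0
```

>>> {"api": "send_rows", "payload": {"steps": [{"claw": 88, "dp": [5, 12, 0], "rotation": [0, 0, 5]}, {"claw": 88, "dp": [13, 29, 0], "rotation": [0, 0, 11]}, {"claw": 88, "dp": [21, 47, 0], "rotation": [0, 0, 17]}, {"claw": 88, "dp": [29, 65, 0], "rotation": [0, 0, 23]}, {"claw": 88, "dp": [37, 83, 0], "rotation": [0, 0, 29]}, {"claw": 88, "dp": [45, 101, 0], "rotation": [0, 0, 35]}, {"claw": 88, "dp": [54, 120, 0], "rotation": [0, 0, 41]}, {"claw": 88, "dp": [62, 140, 0], "rotation": [0, 0, 47]}]}}

```text
time_s: 19.53
tool_pos: [0.4774, -0.1645, 0.1527]
orientation: [2.878, 1.259, 0.0]
wrist_force: [0.6, -0.1, -0.3]
grip_width: 0.0877
gripper_force: 0.0
```

>>> {"api": "send_rows", "payload": {"steps": [{"claw": 88, "dp": [8, 19, 0], "rotation": [0, 0, 6]}, {"claw": 88, "dp": [17, 38, 0], "rotation": [0, 0, 12]}, {"claw": 88, "dp": [25, 57, 0], "rotation": [0, 0, 18]}, {"claw": 88, "dp": [34, 76, 0], "rotation": [0, 0, 24]}, {"claw": 88, "dp": [42, 95, 0], "rotation": [0, 0, 30]}, {"claw": 88, "dp": [50, 114, 0], "rotation": [0, 0, 36]}, {"claw": 88, "dp": [58, 132, 0], "rotation": [0, 0, 42]}, {"claw": 88, "dp": [64, 144, 0], "rotation": [0, 0, 46.5]}]}}

```text
time_s: 20.2
tool_pos: [0.5413, -0.0198, 0.1526]
orientation: [-2.146, -2.294, -0.0]
wrist_force: [-0.2, 0.2, 0.7]
grip_width: 0.088
gripper_force: 0.0
```

>>> {"api": "send_rows", "payload": {"steps": [{"claw": 88, "dp": [0, 0, 0], "rotation": [0, 0, 0]}, {"claw": 88, "dp": [0, 0, 0], "rotation": [0, 0, 0]}, {"claw": 88, "dp": [0, 0, 0], "rotation": [0, 0, 0]}]}}

```text
time_s: 20.45
tool_pos: [0.5407, -0.022, 0.1526]
orientation: [-2.156, -2.285, 0.0]
wrist_force: [0.2, 0.3, -0.2]
grip_width: 0.0882
gripper_force: 0.0
```

Run:
```python
from h import *
st=status.get_state(); print(st['tool_pos'],st['orientation'],st['q'])
s=snap('scene'); cv2.imwrite('pics/s4.png',cv2.resize(s['frame'][110:260,90:290],None,fx=3.8,fy=3.8,interpolation=cv2.INTER_CUBIC))
```

```text
[ 0.54070748 -0.02199288  0.15263133] [-2.15610498e+00 -2.28487491e+00  3.66020853e-04] [-2.57165191e-01  4.38734736e-01  1.57652826e+00 -2.12889999e-04
  1.12646389e+00 -3.15049098e-01]
```

View pics/s4.png

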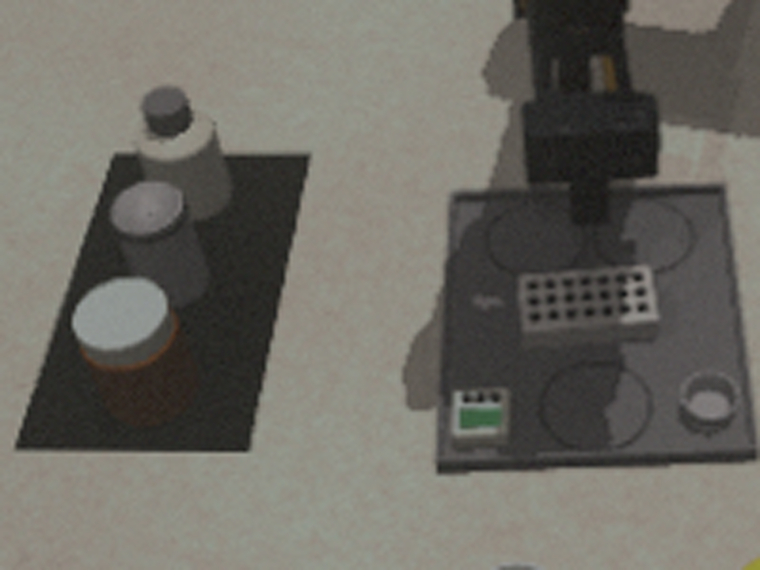

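The bottle, canister and jar all stand on the mat. The gripper (≈590,200) is over the block (≈590,295) with its wells facing up.

>>> {"api": "send_rows", "payload": {"steps": [{"claw": 88, "dp": [0.5, 1, -25], "rotation": [0, 0, 0.5]}, {"claw": 88, "dp": [0.5, 1, -55], "rotation": [0, 0, 0.5]}, {"claw": 88, "dp": [0.5, 1, -85], "rotation": [0, 0, 0.5]}, {"claw": 88, "dp": [0.5, 1, -110], "rotation": [0, 0, 0.5]}, {"claw": 88, "dp": [0.5, 1, -125], "rotation": [0, 0, 0.5]}, {"claw": 88, "dp": [0.5, 1, -133], "rotation": [0, 0, 0.5]}, {"claw": 88, "dp": [0.5, 1, -137], "rotation": [0, 0, 0.5]}, {"claw": 88, "dp": [0.5, 1, -137], "rotation": [0, 0, 0.5]}]}}

```text
time_s: 21.17
tool_pos: [0.5414, -0.0208, 0.0156]
orientation: [-2.144, -2.296, 0.0]
wrist_force: [0.3, 0.1, -0.2]
grip_width: 0.0882
gripper_force: 0.0
```

>>> {"api": "send_rows", "payload": {"steps": [{"claw": 42, "dp": [0, 0, 0], "rotation": [0, 0, 0]}, {"claw": 42, "dp": [0, 0, 0], "rotation": [0, 0, 0]}, {"claw": 42, "dp": [0, 0, 0], "rotation": [0, 0, 0]}, {"claw": 42, "dp": [0, 0, 0], "rotation": [0, 0, 0]}, {"claw": 42, "dp": [0, 0, 0], "rotation": [0, 0, 0]}, {"claw": 42, "dp": [0, 0, 0], "rotation": [0, 0, 0]}, {"claw": 42, "dp": [0, 0, 0], "rotation": [0, 0, 0]}, {"claw": 42, "dp": [0, 0, 0], "rotation": [0, 0, 0]}]}}

```text
time_s: 21.83
tool_pos: [0.5418, -0.0204, 0.0159]
orientation: [2.143, 2.297, 0.001]
wrist_force: [0.6, 0.1, 1.6]
grip_width: 0.0499
gripper_force: 30.0
```

>>> {"api": "send_rows", "payload": {"steps": [{"claw": 42, "dp": [0, 0, 8], "rotation": [0, 0, 0]}, {"claw": 42, "dp": [0, 0, 28], "rotation": [0, 0, 0]}, {"claw": 42, "dp": [0, 0, 53], "rotation": [0, 0, 0]}, {"claw": 42, "dp": [0, 0, 78], "rotation": [0, 0, 0]}, {"claw": 42, "dp": [0, 0, 103], "rotation": [0, 0, 0]}, {"claw": 42, "dp": [-1, 10, 120], "rotation": [0, 0, -1]}, {"claw": 42, "dp": [-2, 27, 124], "rotation": [0, 0, -2]}, {"claw": 42, "dp": [-3, 50, 124], "rotation": [0, 0, -3]}]}}

```text
time_s: 22.5
tool_pos: [0.5388, 0.0293, 0.1415]
orientation: [2.204, 2.236, 0.002]
wrist_force: [-1.1, -0.7, -2.9]
grip_width: 0.05
gripper_force: 30.0
```

>>> {"api": "send_rows", "payload": {"steps": [{"claw": 42, "dp": [-1.5, 25, 0], "rotation": [0, 0, -1]}, {"claw": 42, "dp": [-3, 50, 0], "rotation": [0, 0, -3]}, {"claw": 42, "dp": [-5, 75, 0], "rotation": [0, 0, -5]}, {"claw": 42, "dp": [-7, 100, 0], "rotation": [0, 0, -7]}, {"claw": 42, "dp": [-8, 125, 0], "rotation": [0, 0, -9]}, {"claw": 42, "dp": [-9, 150, 0], "rotation": [0, 0, -11]}, {"claw": 42, "dp": [-10, 175, 0], "rotation": [0, 0, -12]}, {"claw": 42, "dp": [-12, 200, 0], "rotation": [0, 0, -13.6]}]}}

```text
time_s: 23.17
tool_pos: [0.5259, 0.2308, 0.1398]
orientation: [-2.453, -1.963, 0.001]
wrist_force: [0.1, -0.1, -2.0]
grip_width: 0.0495
gripper_force: 30.0
```

>>> {"api": "send_rows", "payload": {"steps": [{"claw": 42, "dp": [-2, 25, 0], "rotation": [0, 0, 0]}, {"claw": 42, "dp": [-3, 48, 0], "rotation": [0, 0, 0]}, {"claw": 42, "dp": [-4, 62, 0], "rotation": [0, 0, 0]}, {"claw": 42, "dp": [-4.3, 68, 0], "rotation": [0, 0, 0]}, {"claw": 42, "dp": [-4.3, 68, 0], "rotation": [0, 0, 0]}, {"claw": 42, "dp": [-4.3, 68, 0], "rotation": [0, 0, 0]}]}}

```text
time_s: 23.67
tool_pos: [0.5222, 0.2969, 0.1395]
orientation: [2.452, 1.964, -0.001]
wrist_force: [0.4, -0.4, -2.1]
grip_width: 0.0494
gripper_force: 30.0
```

Run:
```python
from h import *
st=status.get_state(); print(st['tool_pos'],st['orientation'],st['q'])
s=snap('scene'); cv2.imwrite('pics/s5.png',cv2.resize(s['frame'][90:230,290:450],None,fx=4,fy=4,interpolation=cv2.INTER_CUBIC))
```

```text
[0.52218872 0.29689931 0.13950748] [ 2.45225489e+00  1.96354348e+00 -1.20776488e-03] [ 3.22287024e-01  5.74249649e-01  1.39570318e+00 -3.76788021e-04
  1.17233135e+00  5.42882992e-01]
```

View pics/s5.png

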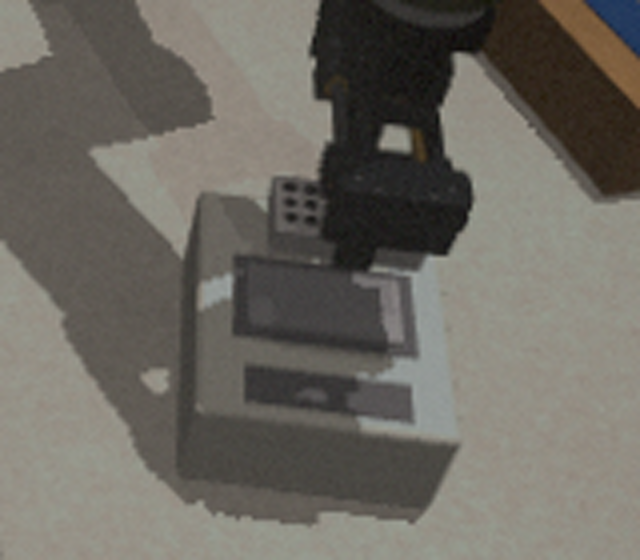

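The block is held level over the plate (plate ≈ 325,305, block ≈ 340,220), parallel to it. I'll lower it.

>>> {"api": "send_rows", "payload": {"steps": [{"claw": 42, "dp": [0, 1, -15], "rotation": [0, 0, 0]}, {"claw": 42, "dp": [0, 1, -30], "rotation": [0, 0, 0]}, {"claw": 42, "dp": [0, 1, -42], "rotation": [0, 0, 0]}, {"claw": 42, "dp": [0, 1, -49], "rotation": [0, 0, 0]}, {"claw": 42, "dp": [0, 1, -52], "rotation": [0, 0, 0]}, {"claw": 42, "dp": [0, 1, -54], "rotation": [0, 0, 0]}, {"claw": 42, "dp": [0, 1, -54], "rotation": [0, 0, 0]}, {"claw": 42, "dp": [0, 1, -54], "rotation": [0, 0, 0]}]}}

```text
time_s: 24.38
tool_pos: [0.5225, 0.2987, 0.0862]
orientation: [2.452, 1.964, 0.001]
wrist_force: [0.1, 0.2, -2.3]
grip_width: 0.0499
gripper_force: 30.0
```

>>> {"api": "send_rows", "payload": {"steps": [{"claw": 70, "dp": [0, 0, 0], "rotation": [0, 0, 0]}, {"claw": 70, "dp": [0, 0, 0], "rotation": [0, 0, 0]}, {"claw": 70, "dp": [0, 0, 0], "rotation": [0, 0, 0]}, {"claw": 70, "dp": [0, 0, 0], "rotation": [0, 0, 0]}, {"claw": 70, "dp": [0, 0, 10], "rotation": [0, 0, 0]}, {"claw": 70, "dp": [0, 0, 40], "rotation": [0, 0, 0]}, {"claw": 80, "dp": [0, 0, 75], "rotation": [0, 0, 0]}, {"claw": 88, "dp": [0, 0, 80], "rotation": [0, 0, 0]}]}}

```text
time_s: 25.05
tool_pos: [0.5241, 0.2994, 0.1723]
orientation: [2.449, 1.962, 0.014]
wrist_force: [0.3, 0.2, 0.9]
grip_width: 0.081
gripper_force: 0.0
```

>>> {"api": "send_rows", "payload": {"steps": [{"claw": 88, "dp": [0, -35, 0], "rotation": [0, 0, -5]}, {"claw": 88, "dp": [0, -70, 0], "rotation": [0, 0, -11]}, {"claw": 88, "dp": [0, -100, 0], "rotation": [0, 0, -17]}, {"claw": 88, "dp": [0, -130, 0], "rotation": [0, 0, -23]}, {"claw": 88, "dp": [0, -160, 0], "rotation": [0, 0, -29]}, {"claw": 88, "dp": [0, -190, 0], "rotation": [0, 0, -35]}, {"claw": 88, "dp": [0, -220, 0], "rotation": [0, 0, -39]}, {"claw": 88, "dp": [0, -250, 0], "rotation": [0, 0, -39.5]}]}}

```text
time_s: 25.72
tool_pos: [0.5221, 0.0472, 0.1664]
orientation: [2.973, 1.014, 0.001]
wrist_force: [0.4, -0.5, 0.5]
grip_width: 0.0883
gripper_force: 0.0
```

Run:
```python
from h import *
st=status.get_state(); print(st['tool_pos'],st['orientation'])
s=snap('top'); wh=lambda c:(c.min(2)>145)
cv2.imwrite('pics/t6.png',cv2.resize(s['frame'][190:320,95:410],None,fx=2.5,fy=2.5,interpolation=cv2.INTER_CUBIC))
```

```text
[0.52207738 0.04723263 0.16638843] [2.97299738e+00 1.01392913e+00 1.47234501e-03]
```

View pics/t6.png

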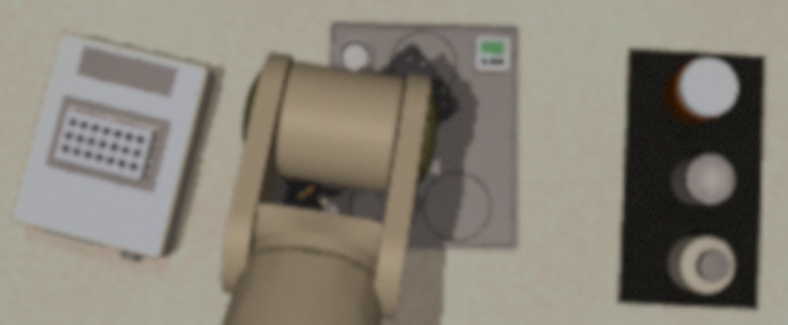

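The block sits on the plate (≈106,141) and the three containers stand on the mat at (709,87), (710,179) and (705,264). I'll measure the block numerically.

Run:
```python
from h import *
s=snap('top')
x0,y0=95,190; c=cv2.resize(s['frame'][190:300,95:190],None,fx=4,fy=4,interpolation=cv2.INTER_CUBIC)
g=cv2.cvtColor(c,cv2.COLOR_BGR2GRAY)
for th in (140,148,155):
    m=(g<th).astype(np.uint8); cs,_=cv2.findContours(m,cv2.RETR_CCOMP,cv2.CHAIN_APPROX_NONE)
    w=[k.reshape(-1,2).mean(0) for k in cs if 10<cv2.contourArea(k)<150]
    w=np.array([p for p in w if 50<p[0]<280 and 130<p[1]<270])
    if len(w)<8: print(th,len(w)); continue
    P=ray(s,(w+.5)/4-.5+[x0,y0],.093)[:,:2]*1000
    print(th,len(w),P.mean(0),cv2.minAreaRect(P.astype(np.float32)))
```

```text
140 3
148 0
155 11 [518.9743003  294.00497121] ((520.3345947265625, 297.4029235839844), (81.47006225585938, 13.69896411895752), 78.37754821777344)
```

>>> {"api": "send_rows", "payload": {"steps": [{"claw": 88, "dp": [-5, -18, 0], "rotation": [0, 0, -3]}, {"claw": 88, "dp": [-13, -43, 0], "rotation": [0, 0, -6]}, {"claw": 88, "dp": [-21, -70, 0], "rotation": [0, 0, -10]}, {"claw": 88, "dp": [-29, -97, 0], "rotation": [0, 0, -14]}, {"claw": 88, "dp": [-37, -124, 0], "rotation": [0, 0, -18]}, {"claw": 88, "dp": [-45, -150, 0], "rotation": [0, 0, -22]}, {"claw": 88, "dp": [-53, -175, 0], "rotation": [0, 0, -26]}, {"claw": 88, "dp": [-61, -200, 0], "rotation": [0, 0, -30]}]}}

```text
time_s: 26.48
tool_pos: [0.461, -0.1518, 0.1662]
orientation: [3.134, 0.212, 0.001]
wrist_force: [0.2, 0.9, 0.3]
grip_width: 0.0879
gripper_force: 0.0
```

>>> {"api": "send_rows", "payload": {"steps": [{"claw": 88, "dp": [-8, -26, 0], "rotation": [0, 0, -3]}, {"claw": 88, "dp": [-16, -52, 0], "rotation": [0, 0, -6]}, {"claw": 88, "dp": [-24, -78, 0], "rotation": [0, 0, -7.7]}, {"claw": 88, "dp": [-32, -104, 0], "rotation": [0, 0, -7.7]}, {"claw": 88, "dp": [-39, -130, 0], "rotation": [0, 0, -7.7]}, {"claw": 88, "dp": [-46, -152, 0], "rotation": [0, 0, -7.7]}, {"claw": 88, "dp": [-46, -152, 0], "rotation": [0, 0, -7.7]}, {"claw": 88, "dp": [-46, -152, 0], "rotation": [0, 0, -7.7]}]}}

```text
time_s: 27.15
tool_pos: [0.4154, -0.3033, 0.1658]
orientation: [-3.141, -0.003, -0.001]
wrist_force: [0.3, -0.0, -0.6]
grip_width: 0.0879
gripper_force: 0.0
```

>>> {"api": "send_rows", "payload": {"steps": [{"claw": 88, "dp": [0, 0, 0], "rotation": [0, 0, 0]}, {"claw": 88, "dp": [0, 0, 0], "rotation": [0, 0, 0]}]}}

```text
time_s: 27.32
tool_pos: [0.4157, -0.3021, 0.1658]
orientation: [-3.141, -0.007, -0.0]
wrist_force: [0.4, 0.5, 0.3]
grip_width: 0.0882
gripper_force: 0.0
```

Run:
```python
from h import *
st=status.get_state(); print(st['tool_pos'],st['orientation'])
s=snap('top'); wh=lambda c:(c.min(2)>145)
print('jar',circw(s,crop_circle(s,(362,210,394,240),wh),.081))
pk=lambda c:((c.min(2)>130))
x0,y0=95,190; c=cv2.resize(s['frame'][225:268,110:166],None,fx=4,fy=4,interpolation=cv2.INTER_CUBIC)
```

```text
[ 0.41573123 -0.30213702  0.16580227] [-3.14140459e+00 -7.33575635e-03 -2.53381702e-04]
jar ((590.294921875, -304.11212158203125), (53.27572250366211, 53.53474807739258))
```

>>> {"api": "send_rows", "payload": {"steps": [{"claw": 88, "dp": [-0.5, -3.4, -25], "rotation": [0, 0, 0]}, {"claw": 88, "dp": [-0.5, -3.4, -50], "rotation": [0, 0, 0]}, {"claw": 88, "dp": [-0.5, -3.4, -75], "rotation": [0, 0, 0]}, {"claw": 88, "dp": [-0.5, -3.4, -97], "rotation": [0, 0, 0]}, {"claw": 88, "dp": [-0.5, -3.4, -112], "rotation": [0, 0, 0]}, {"claw": 88, "dp": [-0.5, -3.4, -118], "rotation": [0, 0, 0]}, {"claw": 88, "dp": [-0.5, -3.4, -118], "rotation": [0, 0, 0]}, {"claw": 88, "dp": [-0.5, -3.4, -118], "rotation": [0, 0, 0]}]}}

```text
time_s: 28.03
tool_pos: [0.4151, -0.3066, 0.0483]
orientation: [3.141, 0.006, 0.001]
wrist_force: [-0.1, -0.8, -0.8]
grip_width: 0.0882
gripper_force: 0.0
```

>>> {"api": "send_rows", "payload": {"steps": [{"claw": 48, "dp": [0, 0, 0], "rotation": [0, 0, 0]}, {"claw": 48, "dp": [0, 0, 0], "rotation": [0, 0, 0]}, {"claw": 48, "dp": [0, 0, 0], "rotation": [0, 0, 0]}, {"claw": 48, "dp": [0, 0, 0], "rotation": [0, 0, 0]}, {"claw": 48, "dp": [0, 0, 0], "rotation": [0, 0, 0]}, {"claw": 48, "dp": [0, 0, 0], "rotation": [0, 0, 0]}, {"claw": 48, "dp": [0, 0, 0], "rotation": [0, 0, 0]}, {"claw": 48, "dp": [0, 0, 0], "rotation": [0, 0, 0]}]}}

```text
time_s: 28.7
tool_pos: [0.4147, -0.3067, 0.0479]
orientation: [3.142, 0.005, 0.0]
wrist_force: [-1.5, 1.1, 4.8]
grip_width: 0.0548
gripper_force: 30.0
```

>>> {"api": "send_rows", "payload": {"steps": [{"claw": 48, "dp": [0, 0, 6], "rotation": [0, 0, 0]}, {"claw": 48, "dp": [0, 0, 20], "rotation": [0, 0, 0]}, {"claw": 48, "dp": [0, 0, 38], "rotation": [0, 0, 0]}, {"claw": 48, "dp": [1, 6, 52], "rotation": [0, 0, 3]}, {"claw": 48, "dp": [4, 20, 60], "rotation": [0, 0, 8]}, {"claw": 48, "dp": [7, 40, 60], "rotation": [0, 0, 14]}, {"claw": 48, "dp": [11, 62, 60], "rotation": [0, 0, 20]}, {"claw": 48, "dp": [15, 85, 60], "rotation": [0, 0, 26]}]}}

```text
time_s: 29.37
tool_pos: [0.4296, -0.221, 0.1078]
orientation: [3.058, 0.718, 0.0]
wrist_force: [0.8, -0.2, -1.7]
grip_width: 0.0553
gripper_force: 30.0
```

>>> {"api": "send_rows", "payload": {"steps": [{"claw": 48, "dp": [4, 23, 0], "rotation": [0, 0, 6]}, {"claw": 48, "dp": [8, 46, 0], "rotation": [0, 0, 12]}, {"claw": 48, "dp": [12, 69, 0], "rotation": [0, 0, 18]}, {"claw": 48, "dp": [16, 92, 0], "rotation": [0, 0, 24]}, {"claw": 48, "dp": [20, 115, 0], "rotation": [0, 0, 30]}, {"claw": 48, "dp": [24, 138, 0], "rotation": [0, 0, 36]}, {"claw": 48, "dp": [28, 161, 0], "rotation": [0, 0, 42]}, {"claw": 48, "dp": [32, 184, 0], "rotation": [0, 0, 48]}]}}

```text
time_s: 30.03
tool_pos: [0.4616, -0.0367, 0.1078]
orientation: [2.501, 1.901, -0.0]
wrist_force: [-0.2, -0.1, -1.8]
grip_width: 0.0549
gripper_force: 30.0
```

>>> {"api": "send_rows", "payload": {"steps": [{"claw": 48, "dp": [4, 22, 0], "rotation": [0, 0, 6]}, {"claw": 48, "dp": [7, 40, 0], "rotation": [0, 0, 11]}, {"claw": 48, "dp": [10, 53, 0], "rotation": [0, 0, 15]}, {"claw": 48, "dp": [10.5, 58, 0], "rotation": [0, 0, 16]}, {"claw": 48, "dp": [10.5, 58, 0], "rotation": [0, 0, 16]}, {"claw": 48, "dp": [10.5, 58, 0], "rotation": [0, 0, 16]}, {"claw": 48, "dp": [10.5, 58, 0], "rotation": [0, 0, 16]}]}}

```text
time_s: 30.62
tool_pos: [0.4721, 0.0195, 0.1076]
orientation: [2.22, 2.222, -0.0]
wrist_force: [0.2, -0.7, -1.9]
grip_width: 0.055
gripper_force: 30.0
```

>>> {"api": "send_rows", "payload": {"steps": [{"claw": 48, "dp": [0, 1, -15], "rotation": [0, 0, 0]}, {"claw": 48, "dp": [0, 1, -32], "rotation": [0, 0, 0]}, {"claw": 48, "dp": [0, 1, -46], "rotation": [0, 0, 0]}, {"claw": 48, "dp": [0, 1, -53], "rotation": [0, 0, 0]}, {"claw": 48, "dp": [0, 1, -57], "rotation": [0, 0, 0]}, {"claw": 48, "dp": [0, 1, -59], "rotation": [0, 0, 0]}, {"claw": 48, "dp": [0, 1, -59], "rotation": [0, 0, 0]}, {"claw": 48, "dp": [0, 1, -59], "rotation": [0, 0, 0]}]}}

```text
time_s: 31.28
tool_pos: [0.4726, 0.021, 0.0492]
orientation: [2.218, 2.224, 0.001]
wrist_force: [0.5, -0.0, -0.8]
grip_width: 0.0551
gripper_force: 30.0
```

>>> {"api": "send_rows", "payload": {"steps": [{"claw": 88, "dp": [0, 0, 0], "rotation": [0, 0, 0]}, {"claw": 88, "dp": [0, 0, 0], "rotation": [0, 0, 0]}, {"claw": 88, "dp": [0, 0, 0], "rotation": [0, 0, 0]}, {"claw": 88, "dp": [0, 0, 0], "rotation": [0, 0, 0]}, {"claw": 88, "dp": [0, 0, 0], "rotation": [0, 0, 0]}, {"claw": 88, "dp": [0, 0, 35], "rotation": [0, 0, 0]}, {"claw": 88, "dp": [0, 0, 70], "rotation": [0, 0, 0]}, {"claw": 88, "dp": [0, 0, 105], "rotation": [0, 0, 0]}]}}

```text
time_s: 31.95
tool_pos: [0.4717, 0.0214, 0.1549]
orientation: [-2.217, -2.224, 0.001]
wrist_force: [1.3, -0.3, 0.4]
grip_width: 0.0883
gripper_force: 0.0
```

>>> {"api": "send_rows", "payload": {"steps": [{"claw": 88, "dp": [1, -15, 0], "rotation": [0, 0, -5]}, {"claw": 88, "dp": [3, -35, 0], "rotation": [0, 0, -11]}, {"claw": 88, "dp": [5, -56, 0], "rotation": [0, 0, -17]}, {"claw": 88, "dp": [7, -77, 0], "rotation": [0, 0, -23]}, {"claw": 88, "dp": [9, -98, 0], "rotation": [0, 0, -29]}, {"claw": 88, "dp": [11, -119, 0], "rotation": [0, 0, -35]}, {"claw": 88, "dp": [13, -140, 0], "rotation": [0, 0, -41]}, {"claw": 88, "dp": [15, -161, 0], "rotation": [0, 0, -47]}]}}

```text
time_s: 32.62
tool_pos: [0.4871, -0.1407, 0.1536]
orientation: [-2.924, -1.148, -0.0]
wrist_force: [-0.4, -0.1, -0.1]
grip_width: 0.088
gripper_force: 0.0
```

>>> {"api": "send_rows", "payload": {"steps": [{"claw": 88, "dp": [2, -21, 0], "rotation": [0, 0, -6]}, {"claw": 88, "dp": [4, -42, 0], "rotation": [0, 0, -12]}, {"claw": 88, "dp": [6, -63, 0], "rotation": [0, 0, -18]}, {"claw": 88, "dp": [8, -84, 0], "rotation": [0, 0, -24]}, {"claw": 88, "dp": [10, -105, 0], "rotation": [0, 0, -30]}, {"claw": 88, "dp": [12, -126, 0], "rotation": [0, 0, -36]}, {"claw": 88, "dp": [14, -147, 0], "rotation": [0, 0, -41]}, {"claw": 88, "dp": [15, -165, 0], "rotation": [0, 0, -43]}]}}

```text
time_s: 33.28
tool_pos: [0.5022, -0.3061, 0.1535]
orientation: [3.142, -0.003, 0.0]
wrist_force: [0.8, -0.0, 0.4]
grip_width: 0.0878
gripper_force: 0.0
```

>>> {"api": "send_rows", "payload": {"steps": [{"claw": 88, "dp": [0, 0, 0], "rotation": [0, 0, 0]}, {"claw": 88, "dp": [0, 0, 0], "rotation": [0, 0, 0]}, {"claw": 88, "dp": [0, 0, 0], "rotation": [0, 0, 0]}]}}

```text
time_s: 33.53
tool_pos: [0.5021, -0.3039, 0.1535]
orientation: [-3.141, -0.007, 0.001]
wrist_force: [0.1, -0.6, -0.8]
grip_width: 0.0878
gripper_force: 0.0
```

Run:
```python
from h import *
st=status.get_state(); print(st['tool_pos'],st['orientation'])
s=snap('top')
k=crop_circle(s,(234,256,262,287),lambda c:(c[...,2]-c[...,0]>22)); print('bottle shoulder',circw(s,k,.07),len(k))
```

```text
[ 0.50210131 -0.30388748  0.15348124] [-3.14096567e+00 -7.04550424e-03  6.21698495e-04]
bottle shoulder ((470.8782653808594, 21.45217514038086), (45.121158599853516, 46.47869110107422)) 468
```

>>> {"api": "send_rows", "payload": {"steps": [{"claw": 88, "dp": [0, -1.5, -25], "rotation": [0, 0, 0]}, {"claw": 88, "dp": [0, -1.5, -50], "rotation": [0, 0, 0]}, {"claw": 88, "dp": [0, -1.5, -75], "rotation": [0, 0, 0]}, {"claw": 88, "dp": [0, -1.5, -95], "rotation": [0, 0, 0]}, {"claw": 88, "dp": [0, -1.5, -107], "rotation": [0, 0, 0]}, {"claw": 88, "dp": [0, -1.5, -112], "rotation": [0, 0, 0]}, {"claw": 88, "dp": [0, -1.5, -112], "rotation": [0, 0, 0]}, {"claw": 88, "dp": [0, -1.5, -112], "rotation": [0, 0, 0]}]}}

```text
time_s: 34.25
tool_pos: [0.5027, -0.3063, 0.0427]
orientation: [3.141, 0.006, 0.002]
wrist_force: [0.1, 0.1, -0.2]
grip_width: 0.088
gripper_force: 0.0
```

>>> {"api": "send_rows", "payload": {"steps": [{"claw": 40, "dp": [0, 0, 0], "rotation": [0, 0, 0]}, {"claw": 40, "dp": [0, 0, 0], "rotation": [0, 0, 0]}, {"claw": 40, "dp": [0, 0, 0], "rotation": [0, 0, 0]}, {"claw": 40, "dp": [0, 0, 0], "rotation": [0, 0, 0]}, {"claw": 40, "dp": [0, 0, 0], "rotation": [0, 0, 0]}, {"claw": 40, "dp": [0, 0, 0], "rotation": [0, 0, 0]}, {"claw": 40, "dp": [0, 0, 0], "rotation": [0, 0, 0]}, {"claw": 40, "dp": [0, 0, 0], "rotation": [0, 0, 0]}]}}

```text
time_s: 34.92
tool_pos: [0.5022, -0.3062, 0.0418]
orientation: [-3.142, -0.005, -0.0]
wrist_force: [0.1, 0.5, 0.9]
grip_width: 0.0474
gripper_force: 30.0
```

>>> {"api": "send_rows", "payload": {"steps": [{"claw": 40, "dp": [0, 0, 6], "rotation": [0, 0, 0]}, {"claw": 40, "dp": [0, 0, 22], "rotation": [0, 0, 0]}, {"claw": 40, "dp": [0, 0, 44], "rotation": [0, 0, 0]}, {"claw": 40, "dp": [0, 5, 60], "rotation": [0, 0, 5]}, {"claw": 40, "dp": [-2, 15, 70], "rotation": [0, 0, 11]}, {"claw": 40, "dp": [-4, 30, 70], "rotation": [0, 0, 17]}, {"claw": 40, "dp": [-6, 47, 70], "rotation": [0, 0, 23]}, {"claw": 40, "dp": [-8, 64, 70], "rotation": [0, 0, 29]}]}}

```text
time_s: 35.58
tool_pos: [0.4939, -0.2416, 0.112]
orientation: [3.038, 0.799, 0.0]
wrist_force: [-0.7, -0.5, -1.7]
grip_width: 0.047
gripper_force: 30.0
```

>>> {"api": "send_rows", "payload": {"steps": [{"claw": 40, "dp": [-2, 18, 0], "rotation": [0, 0, 6.5]}, {"claw": 40, "dp": [-5, 36, 0], "rotation": [0, 0, 13]}, {"claw": 40, "dp": [-7, 54, 0], "rotation": [0, 0, 19.5]}, {"claw": 40, "dp": [-9, 72, 0], "rotation": [0, 0, 26]}, {"claw": 40, "dp": [-11, 90, 0], "rotation": [0, 0, 32.5]}, {"claw": 40, "dp": [-13, 108, 0], "rotation": [0, 0, 39]}, {"claw": 40, "dp": [-16, 126, 0], "rotation": [0, 0, 45.5]}, {"claw": 40, "dp": [-18, 144, 0], "rotation": [0, 0, 52]}]}}

```text
time_s: 36.25
tool_pos: [0.4758, -0.0974, 0.1119]
orientation: [-2.38, -2.051, 0.0]
wrist_force: [-0.6, 1.1, -1.3]
grip_width: 0.0474
gripper_force: 30.0
```

>>> {"api": "send_rows", "payload": {"steps": [{"claw": 40, "dp": [-2, 17, 0], "rotation": [0, 0, 5]}, {"claw": 40, "dp": [-4, 32, 0], "rotation": [0, 0, 8.5]}, {"claw": 40, "dp": [-6, 42, 0], "rotation": [0, 0, 8.5]}, {"claw": 40, "dp": [-6, 45, 0], "rotation": [0, 0, 8.5]}, {"claw": 40, "dp": [-6, 45, 0], "rotation": [0, 0, 8.5]}, {"claw": 40, "dp": [-6, 45, 0], "rotation": [0, 0, 8.5]}, {"claw": 40, "dp": [-6, 45, 0], "rotation": [0, 0, 8.5]}]}}

```text
time_s: 36.83
tool_pos: [0.4704, -0.0539, 0.1117]
orientation: [2.229, 2.213, -0.0]
wrist_force: [-0.5, -0.4, -2.2]
grip_width: 0.0473
gripper_force: 30.0
```

>>> {"api": "send_rows", "payload": {"steps": [{"claw": 40, "dp": [0, 0.5, -16], "rotation": [0, 0, 0]}, {"claw": 40, "dp": [0, 0.5, -36], "rotation": [0, 0, 0]}, {"claw": 40, "dp": [0, 0.5, -53], "rotation": [0, 0, 0]}, {"claw": 40, "dp": [0, 0.5, -63], "rotation": [0, 0, 0]}, {"claw": 40, "dp": [0, 0.5, -67], "rotation": [0, 0, 0]}, {"claw": 40, "dp": [0, 0.5, -69], "rotation": [0, 0, 0]}, {"claw": 40, "dp": [0, 0.5, -69], "rotation": [0, 0, 0]}, {"claw": 40, "dp": [0, 0.5, -69], "rotation": [0, 0, 0]}]}}

```text
time_s: 37.5
tool_pos: [0.4707, -0.053, 0.0433]
orientation: [2.227, 2.214, 0.001]
wrist_force: [0.4, -0.1, -1.1]
grip_width: 0.0471
gripper_force: 30.0
```

>>> {"api": "send_rows", "payload": {"steps": [{"claw": 88, "dp": [0, 0, 0], "rotation": [0, 0, 0]}, {"claw": 88, "dp": [0, 0, 0], "rotation": [0, 0, 0]}, {"claw": 88, "dp": [0, 0, 0], "rotation": [0, 0, 0]}, {"claw": 88, "dp": [0, 0, 0], "rotation": [0, 0, 0]}, {"claw": 88, "dp": [0, 0, 0], "rotation": [0, 0, 0]}, {"claw": 88, "dp": [0, 0, 35], "rotation": [0, 0, 0]}, {"claw": 88, "dp": [0, 0, 70], "rotation": [0, 0, 0]}, {"claw": 88, "dp": [0, 0, 108], "rotation": [0, 0, 0]}]}}

```text
time_s: 38.17
tool_pos: [0.4695, -0.0525, 0.1515]
orientation: [-2.226, -2.214, 0.001]
wrist_force: [1.6, 0.4, -0.6]
grip_width: 0.0879
gripper_force: 0.0
```

>>> {"api": "send_rows", "payload": {"steps": [{"claw": 88, "dp": [6, -12, 0], "rotation": [0, 0, -5]}, {"claw": 88, "dp": [14, -28, 0], "rotation": [0, 0, -11]}, {"claw": 88, "dp": [22, -45, 0], "rotation": [0, 0, -17]}, {"claw": 88, "dp": [30, -62, 0], "rotation": [0, 0, -23]}, {"claw": 88, "dp": [38, -79, 0], "rotation": [0, 0, -29]}, {"claw": 88, "dp": [46, -96, 0], "rotation": [0, 0, -35]}, {"claw": 88, "dp": [54, -113, 0], "rotation": [0, 0, -41]}, {"claw": 88, "dp": [62, -130, 0], "rotation": [0, 0, -47]}]}}

```text
time_s: 38.83
tool_pos: [0.5324, -0.1836, 0.1506]
orientation: [-2.929, -1.136, 0.0]
wrist_force: [0.4, -0.0, 0.9]
grip_width: 0.0879
gripper_force: 0.0
```

>>> {"api": "send_rows", "payload": {"steps": [{"claw": 88, "dp": [8, -17, 0], "rotation": [0, 0, -6]}, {"claw": 88, "dp": [16, -34, 0], "rotation": [0, 0, -12]}, {"claw": 88, "dp": [24, -51, 0], "rotation": [0, 0, -18]}, {"claw": 88, "dp": [32, -68, 0], "rotation": [0, 0, -24]}, {"claw": 88, "dp": [40, -85, 0], "rotation": [0, 0, -30]}, {"claw": 88, "dp": [48, -102, 0], "rotation": [0, 0, -36]}, {"claw": 88, "dp": [54, -114, 0], "rotation": [0, 0, -41]}, {"claw": 88, "dp": [58, -121, 0], "rotation": [0, 0, -43.5]}]}}

```text
time_s: 39.5
tool_pos: [0.5904, -0.3051, 0.1503]
orientation: [3.141, -0.031, -0.0]
wrist_force: [0.5, -0.1, -0.1]
grip_width: 0.0877
gripper_force: 0.0
```

>>> {"api": "send_rows", "payload": {"steps": [{"claw": 88, "dp": [0, 0, 0], "rotation": [0, 0, 0]}, {"claw": 88, "dp": [0, 0, 0], "rotation": [0, 0, 0]}, {"claw": 88, "dp": [0, 0, 0], "rotation": [0, 0, 0]}, {"claw": 88, "dp": [0, 0, 0], "rotation": [0, 0, 0]}]}}

```text
time_s: 39.83
tool_pos: [0.5901, -0.3031, 0.1508]
orientation: [-3.141, 0.02, 0.0]
wrist_force: [0.2, 0.3, -0.6]
grip_width: 0.0875
gripper_force: 0.0
```

Run:
```python
from h import *
st=status.get_state(); print(st['tool_pos'],st['orientation'])
s=snap('scene'); cv2.imwrite('pics/s7.png',cv2.resize(s['frame'][90:290,90:410],None,fx=2.5,fy=2.5,interpolation=cv2.INTER_CUBIC))
```

```text
[ 0.59005038 -0.30309611  0.15075851] [-3.14130805e+00  2.00831703e-02  2.01792047e-04]
```

View pics/s7.png

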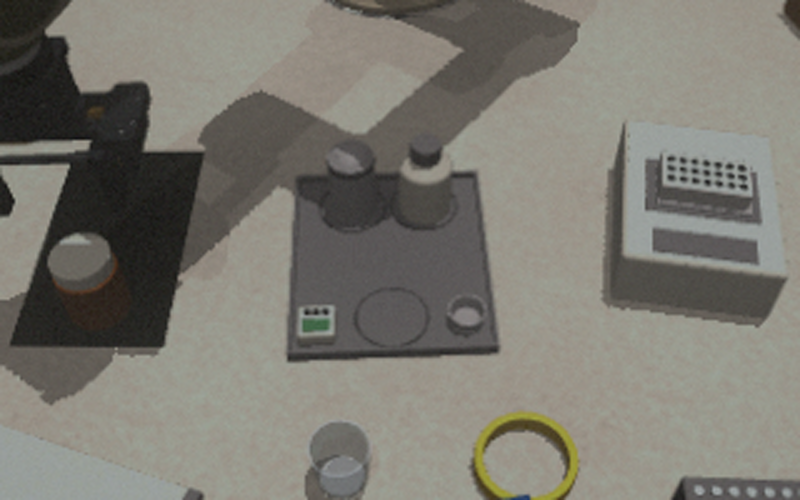

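The canister (350,190) and bottle (425,185) are back on their rings, and the block sits on the plate (705,180). The jar is still on the mat, and the beaker and tape have not moved.

>>> {"api": "send_rows", "payload": {"steps": [{"claw": 88, "dp": [0, -2, -25], "rotation": [0, 0, 0]}, {"claw": 88, "dp": [0, -2, -50], "rotation": [0, 0, 0]}, {"claw": 88, "dp": [0, -2, -75], "rotation": [0, 0, 0]}, {"claw": 88, "dp": [0, -2, -95], "rotation": [0, 0, 0]}, {"claw": 88, "dp": [0, -2, -107], "rotation": [0, 0, 0]}, {"claw": 88, "dp": [0, -2, -112], "rotation": [0, 0, 0]}, {"claw": 88, "dp": [0, -2, -112], "rotation": [0, 0, 0]}, {"claw": 88, "dp": [0, -2, -112], "rotation": [0, 0, 0]}]}}

```text
time_s: 40.55
tool_pos: [0.5907, -0.306, 0.0398]
orientation: [3.141, -0.022, 0.002]
wrist_force: [0.4, 0.9, 0.2]
grip_width: 0.0883
gripper_force: 0.0
```

>>> {"api": "send_rows", "payload": {"steps": [{"claw": 55, "dp": [0, 0, 0], "rotation": [0, 0, 0]}, {"claw": 55, "dp": [0, 0, 0], "rotation": [0, 0, 0]}, {"claw": 55, "dp": [0, 0, 0], "rotation": [0, 0, 0]}, {"claw": 55, "dp": [0, 0, 0], "rotation": [0, 0, 0]}, {"claw": 55, "dp": [0, 0, 0], "rotation": [0, 0, 0]}, {"claw": 55, "dp": [0, 0, 0], "rotation": [0, 0, 0]}, {"claw": 55, "dp": [0, 0, 0], "rotation": [0, 0, 0]}, {"claw": 55, "dp": [0, 0, 0], "rotation": [0, 0, 0]}]}}

```text
time_s: 41.22
tool_pos: [0.5903, -0.3058, 0.0391]
orientation: [3.141, -0.022, 0.001]
wrist_force: [-1.4, 1.9, 6.3]
grip_width: 0.0616
gripper_force: 30.0
```

>>> {"api": "send_rows", "payload": {"steps": [{"claw": 55, "dp": [0, 0, 6], "rotation": [0, 0, 0]}, {"claw": 55, "dp": [0, 0, 20], "rotation": [0, 0, 0]}, {"claw": 55, "dp": [0, 0, 38], "rotation": [0, 0, 0]}, {"claw": 55, "dp": [0, 5, 52], "rotation": [0, 0, 0]}, {"claw": 55, "dp": [2, 18, 60], "rotation": [0, 0, 0]}, {"claw": 55, "dp": [4, 38, 60], "rotation": [0, 0, 0]}, {"claw": 55, "dp": [6, 63, 60], "rotation": [0, 0, 0]}, {"claw": 55, "dp": [8, 88, 60], "rotation": [0, 0, 0]}]}}

```text
time_s: 41.88
tool_pos: [0.5981, -0.2158, 0.099]
orientation: [-3.141, 0.023, 0.0]
wrist_force: [-0.4, 0.3, -1.4]
grip_width: 0.0612
gripper_force: 30.0
```

>>> {"api": "send_rows", "payload": {"steps": [{"claw": 55, "dp": [3, 25, 0], "rotation": [0, 0, 0]}, {"claw": 55, "dp": [5, 50, 0], "rotation": [0, 0, 0]}, {"claw": 55, "dp": [8, 75, 0], "rotation": [0, 0, 0]}, {"claw": 55, "dp": [10, 100, 0], "rotation": [0, 0, 0]}, {"claw": 55, "dp": [13, 125, 0], "rotation": [0, 0, 0]}, {"claw": 55, "dp": [15, 150, 0], "rotation": [0, 0, 0]}, {"claw": 55, "dp": [17, 172, 0], "rotation": [0, 0, 0]}, {"claw": 55, "dp": [19, 188, 0], "rotation": [0, 0, 0]}]}}

```text
time_s: 42.55
tool_pos: [0.6167, -0.0266, 0.0989]
orientation: [-3.141, 0.02, 0.001]
wrist_force: [-0.6, -0.7, -3.1]
grip_width: 0.0619
gripper_force: 30.0
```

>>> {"api": "send_rows", "payload": {"steps": [{"claw": 55, "dp": [0, 8, 0], "rotation": [0, 0, 0]}, {"claw": 55, "dp": [0, 12, 0], "rotation": [0, 0, 0]}, {"claw": 55, "dp": [0, 13, 0], "rotation": [0, 0, 0]}, {"claw": 55, "dp": [0, 13, 0], "rotation": [0, 0, 0]}, {"claw": 55, "dp": [0, 13, 0], "rotation": [0, 0, 0]}]}}

```text
time_s: 42.97
tool_pos: [0.6171, -0.0175, 0.0987]
orientation: [3.141, -0.024, 0.0]
wrist_force: [-0.3, 0.3, -1.7]
grip_width: 0.0612
gripper_force: 30.0
```

>>> {"api": "send_rows", "payload": {"steps": [{"claw": 55, "dp": [0.5, 0.5, -15], "rotation": [0, 0, 0]}, {"claw": 55, "dp": [0.5, 0.5, -32], "rotation": [0, 0, 0]}, {"claw": 55, "dp": [0.5, 0.5, -45], "rotation": [0, 0, 0]}, {"claw": 55, "dp": [0.5, 0.5, -53], "rotation": [0, 0, 0]}, {"claw": 55, "dp": [0.5, 0.5, -57], "rotation": [0, 0, 0]}, {"claw": 55, "dp": [0.5, 0.5, -59], "rotation": [0, 0, 0]}, {"claw": 55, "dp": [0.5, 0.5, -59], "rotation": [0, 0, 0]}, {"claw": 55, "dp": [0.5, 0.5, -59], "rotation": [0, 0, 0]}]}}

```text
time_s: 43.63
tool_pos: [0.6181, -0.0165, 0.0402]
orientation: [3.141, -0.023, 0.002]
wrist_force: [-0.1, 0.7, -1.5]
grip_width: 0.0616
gripper_force: 30.0
```

>>> {"api": "send_rows", "payload": {"steps": [{"claw": 88, "dp": [0, 0, 0], "rotation": [0, 0, 0]}, {"claw": 88, "dp": [0, 0, 0], "rotation": [0, 0, 0]}, {"claw": 88, "dp": [0, 0, 0], "rotation": [0, 0, 0]}, {"claw": 88, "dp": [0, 0, 0], "rotation": [0, 0, 0]}, {"claw": 88, "dp": [0, 0, 0], "rotation": [0, 0, 0]}, {"claw": 88, "dp": [0, 0, 35], "rotation": [0, 0, 0]}, {"claw": 88, "dp": [0, 0, 70], "rotation": [0, 0, 0]}, {"claw": 88, "dp": [0, 0, 108], "rotation": [0, 0, 0]}]}}

```text
time_s: 44.3
tool_pos: [0.6171, -0.0161, 0.1484]
orientation: [-3.141, 0.022, 0.003]
wrist_force: [0.5, -0.4, 0.5]
grip_width: 0.0881
gripper_force: 0.0
```

>>> {"api": "send_rows", "payload": {"steps": [{"claw": 88, "dp": [-10, -30, 10], "rotation": [0, 0, 0]}, {"claw": 88, "dp": [-20, -65, 20], "rotation": [0, 0, 0]}, {"claw": 88, "dp": [-30, -100, 30], "rotation": [0, 0, 0]}, {"claw": 88, "dp": [-40, -135, 40], "rotation": [0, 0, 0]}, {"claw": 88, "dp": [-50, -170, 40], "rotation": [0, 0, 0]}, {"claw": 88, "dp": [-60, -205, 40], "rotation": [0, 0, 0]}, {"claw": 88, "dp": [-70, -240, 40], "rotation": [0, 0, 0]}, {"claw": 88, "dp": [-80, -270, 40], "rotation": [0, 0, 0]}]}}

```text
time_s: 44.97
tool_pos: [0.5368, -0.2884, 0.1878]
orientation: [3.141, -0.024, 0.0]
wrist_force: [0.8, 0.7, -0.3]
grip_width: 0.0882
gripper_force: 0.0
```

>>> {"api": "send_rows", "payload": {"steps": [{"claw": 88, "dp": [-10, -20, 0], "rotation": [0, 0, 0]}, {"claw": 88, "dp": [-20, -40, 0], "rotation": [0, 0, 0]}, {"claw": 88, "dp": [-30, -60, 0], "rotation": [0, 0, 0]}, {"claw": 88, "dp": [-40, -80, 0], "rotation": [0, 0, 0]}, {"claw": 88, "dp": [-40, -80, 0], "rotation": [0, 0, 0]}, {"claw": 88, "dp": [-40, -80, 0], "rotation": [0, 0, 0]}, {"claw": 88, "dp": [-40, -80, 0], "rotation": [0, 0, 0]}]}}

```text
time_s: 45.55
tool_pos: [0.498, -0.3656, 0.1876]
orientation: [-3.141, 0.022, -0.0]
wrist_force: [0.3, -0.1, 0.1]
grip_width: 0.0878
gripper_force: 0.0
```

Run:
```python
from h import *
st=status.get_state(); print(st['tool_pos'])
s=snap('top'); wh=lambda c:(c.min(2)>145)
print('jar',circw(s,crop_circle(s,(248,196,281,226),wh),.082))
k=crop_circle(s,(234,256,262,287),lambda c:(c[...,2]-c[...,0]>22)); print('bottle',circw(s,k,.07))
cv2.imwrite('pics/end.png',cv2.resize(s['frame'][130:300,95:310],None,fx=3.5,fy=3.5,interpolation=cv2.INTER_CUBIC))
```

```text
[ 0.49797881 -0.36561176  0.18763139]
jar ((618.9649047851562, -16.088708877563477), (54.31560516357422, 55.71872329711914))
bottle ((470.92041015625, 21.3327693939209), (45.64396667480469, 46.68519592285156))
```

View pics/end.png

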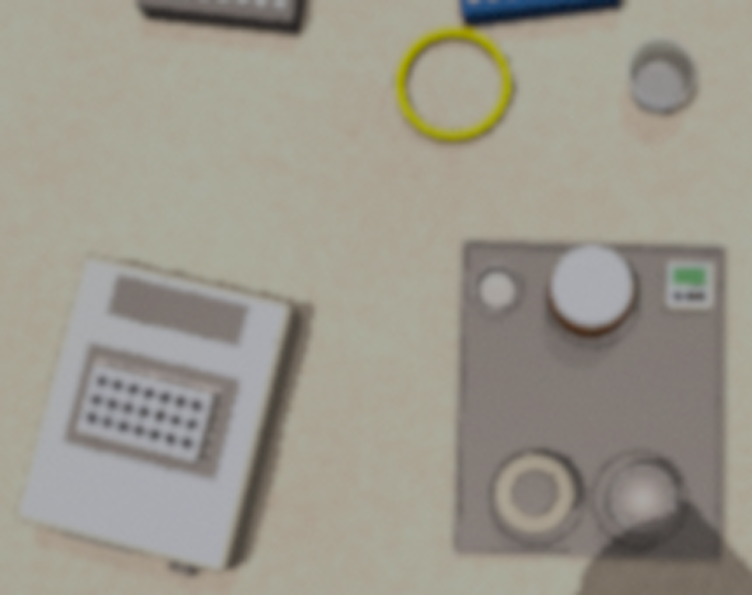

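The final view shows the block centred and square on the plate (≈144,411). The jar (592,290), bottle (537,493) and canister (642,495) stand on their rings, and the tape and beaker are undisturbed. I'll hand the job in.

```bash
python3 -c "
from plant import ctrl; print(ctrl.sign_off())"
```

```text
the job is handed in; nothing more can be done
None
```

The job is handed in, with no verdict shown: the block sits on the bath plate about 2 mm off centre, the bottle and jar measure within about 2 mm of their starting points, the canister was checked only by eye on its ring, and the beaker and tape look undisturbed.

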